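Put the pile of coasters away in the sloping lipped holder

ROBOT

A 6-joint arm with a two-finger parallel gripper is mounted at the origin on the work surface. World frame = base frame: x ahead of the robot, y to its left, z up, the work surface at z = 0. Lengths are in m, angles in rad, forces in N, time in s.
With the tool pointing down it reaches from about 0.35 to 0.875 m from the base axis. Payload 4.2 kg.
Tool frame: the origin (TCP) lies midway between the tips of the shut fingers; the grasp point (between the pads) lies 19 mm behind it (ctrl.grip_point_offset is the distance from the TCP to the grasp point, in m); z points along the fingers, y is the direction in which the jaws open and shut (so a half turn about z gives the same grasp; the last joint's range is limited). The gripper opens to 87 mm and grips with 3 to 60 N. Pads are 19 mm wide; open, the fingers measure 117 mm over their backs; the gripper's body (75 mm by 190 mm) begins 51 mm behind the grasp point.
Start: joints at [1.517, 0.385, 0.008, 0, -1.194, -0.259], TCP at [0.192, 0.595, 0.223] pointing down, gripper open.
Joint ranges: [-3.14, 3.14], [-1.21, 2.06], [-1.07, 1.41], [-3.16, 2.05], [-2.99, -0.16], [-3.1, 3.1]. Speed limits (rad/s): [2.79, 2.79, 3.14, 3.14, 3.14, 3.14].

INTERFACE

Orientations are given as a 3x3 rotation matrix whose columns are the frame's x, y, z axes.
In Python, from bench import ctrl, optics, spotter gives the robot as it stands.
- The arm moves only by the shell command python3 -m crank 'ROWS' [FORCE]. ROWS is JSON, a list of rows, each a list of 7 numbers: the shift along the tool's x, y, z in m, then the turn, a rotation vector about the tool's x, y, z in rad, then the opening, from 0 (shut) to 1 (fully open). In form: [[x, y, z, rx, ry, rz, gripper], ...]. A call has 1 to 8 rows; each row is the pose to reach, as a shift and turn from the pose measured when the call began, along the tool's axes at that moment; what a row does not reach only later rows make up. A row lasts 1/12 s, in which the tool goes at most 41.7 mm and 7.16 degrees, less where a joint would pass 70% of its speed; a pose out of reach is approached as far as the arm can. A call with a gripper value outside its range is refused whole. The fingers move at their own pace and stop on an object; FORCE is the grip in N (left out, the last holds). Time passes only in rows, so rows that repeat a pose let the fingers close. It gives the time, the measured TCP pose, the force and the opening at its end, in the units of the state.
- ctrl.sense(): the state, without advancing time (a new reading comes with each control period).
- optics.get_image(name): name is "scene" or "side" or "wrist"; returns the picture (480x640x3 uint8, red, green, blue); there is no depth.
- optics.camera_model(name): a dict with "vertical_fov" (degrees; the focal length in pixels is half the picture's height over the tangent of half this angle, whatever the lens; pixels are square), "cx", "cy" (the principal point, pixels), "T" (4x4, takes a point from camera to world coordinates). Camera axes: x right, y down, z forward; pixel columns grow to the right and rows downward; lengths in m; the calibration is good to about 2 mm. A picture is of the moment at which its call begins: read the wrist's pose just before it. camera_model takes no time and is no camera call; for the wrist camera it gives the pose at the moment of the call.
- ctrl.finish_job(): hands the job in, once; it reports no verdict.
Trained networks look in the newest picture that a camera, given by its name, has taken for a name from the list of things; names that differ only in an ending like _2 or _b are one class to them, and where a whole thing is asked for, a point or a joint stands for the part that bears it (a point fixed in the world has none). Each returns a list of dicts, best first, with "score" (0 to 1); they miss things now and then, are a little off and sometimes report something else, mostly with a low value. They report only what shows in the picture. A call takes as long as a camera call. They do not tell look-alikes from the thing itself.
- spotter.find_in(label, camera): "extent" ([centre column, centre row, width, height] in pixels, round what is visible of it).
- spotter.spot_point(label, camera): "xy" ([column, row] in pixels: a listed point, or the origin of a listed thing).
The state is a dict: "clock": time; "joint_positions": joint angles; "joint_vel": joint speeds; "joint_efforts": joint torques, N m; "eef_pos": TCP position; "tool_rot": TCP orientation; "contact_force": force on the tool from outside, world axes, zero at the start; "moment": the same for the moment, N m; "finger_gap": finger opening in m.
Only numpy, scipy, OpenCV 4.12 (cv2) and the standard library are available. Lean on these libraries where they do the work, as an engineer would, in place of code of your own. Each camera call takes 0.05 s, during which the arm holds its last target.

TASK

Pick up the three wooden coasters from the cutting board all together as one pile and put them away in the sloping steel holder: tilt the pile so that its lower end slips under the curled lip, then swing the upper end down until all three lie flat and fully home inside the holder. Let go and leave everything else where it stands.

Things in the scene. Friction and masses are not known exactly. Their poses are not given: they have to be found in the camera images.
- mid_a (a point): Centre of the bottom one of three alike wooden slabs (coasters), 88 x 60 x 9 mm along its x, y, z, about 40 g. They lie squarely on one another, an 88 x 60 x 27 mm pile that a gripper takes across its 60 mm width, on a fixed wooden cutting board (220 x 170 x 15 mm, top 15 mm above the work surface).
- coaster_a: The same bottom coaster; origin at the centre of its underside.
- mid_b (a point): Centre of the middle one of three alike wooden slabs (coasters), 88 x 60 x 9 mm along its x, y, z, about 40 g. It lies squarely on the one below.
- coaster_b: The same middle coaster; origin at the centre of its underside.
- mid_c (a point): Centre of the top one of three alike wooden slabs (coasters), 88 x 60 x 9 mm along its x, y, z, about 40 g. It lies squarely on the one below.
- coaster_c: The same top coaster; origin at the centre of its underside.
- tray: Steel coaster holder, fixed: a snug open tray sloping 22 degrees, rising away from the robot. Origin: centre of its underside, 50 mm above the work surface. x: up the slope, y: across, z: square to the floor (all below in this frame). Floor top at z = 3 mm. Inside: x -46 to +46 mm, y -32 to +32 mm. Walls 3 mm thick.
- lip (a point): Middle of the inner lower edge of the curled lip on the lower wall, at tray x -35, z 35 mm. The lip reaches 11 mm in over the tray, underside 32 mm above the floor, 3 mm thick. It blocks a straight drop: the pile's lower end must slide under it, tilted 6 to 20 degrees steeper than the floor, until it meets the lower wall (x -46); then its upper end swings down.
- upper_rim (a point): Middle of the top inner edge of the low upper wall, at tray x +46, z 11 mm: 8 mm above the floor; 3 mm thick.
- side_gap (a point): Centre of the tray floor's top, between the open sides. Sides have only corner cheeks: x -46 to -26 (top at z 28 mm) and x +32 to +46 (top at z 11 mm). Between them the fingers have free room: there the floor is only 54 mm wide, from x -27 to +31 mm.
- cooker: Bystander: silver egg cooker with a domed top and a knurled knob, 170 mm across, 148 mm high; origin at the centre of its underside.
- jar: Bystander: glass jar with a steel screw cap, 72 mm across, 110 mm high; origin at the centre of its underside.
- shaker: Bystander: white ceramic salt shaker, 40 mm across, 80 mm high, often standing between board and holder; origin at the centre of its underside.
- cup_a: Bystander: dark silicone egg cup, 48 mm across, 45 mm high, standing on the far part of the cutting board beyond the pile; origin at the centre of its underside.
- cup_b: Bystander: another dark silicone egg cup, same size, on the steel top; origin at the centre of its underside.
- mug: Bystander: white ceramic mug, 80 mm across, 90 mm high; origin at the centre of its underside.
Things that resemble listed ones, but are neither listed nor needed, are in the scene too. Leave any green or orange look-alike of the part that bears tray alone.

How it is judged:
By the outcome, as a careful person would: the job done as asked, in the order asked, and still so for the second after the job is handed in, with the robot touching nothing.
It also fails if it takes over 51 s, if anything falls off the work surface, if the arm or the gripper's body presses on something with over 40 N, if the wrist force passes 120 N, or if a joint passes its speed limit or range.

## Working session

There is one attempt and no reset: what is moved stays moved. The work goes in short steps, Python scripts to look and compute and a shell command to move; the robot and the scene stay as the last step left them, time stands still between calls to the robot, and variables do not carry over. Pictures are saved under pics/ and viewed, and the job is handed in when it is done.

```bash
ls; mkdir -p pics
cat > h.py <<'E'
import numpy as np, cv2
from bench import ctrl, optics, spotter
def K(n):
    m=optics.camera_model(n); f=240/np.tan(np.radians(m["vertical_fov"])/2)
    return f,m["cx"],m["cy"],np.array(m["T"])
def proj(n,p):
    f,cx,cy,T=K(n); q=np.linalg.inv(T)@np.append(p,1); return np.array([f*q[0]/q[2]+cx,f*q[1]/q[2]+cy])
def ray(n,uv):
    f,cx,cy,T=K(n); d=T[:3,:3]@np.array([(uv[0]-cx)/f,(uv[1]-cy)/f,1]); return T[:3,3],d
def onz(n,uv,z):
    o,d=ray(n,uv); return o+d*(z-o[2])/d[2]
def tri(obs):
    A=np.zeros((3,3));b=np.zeros(3)
    for n,uv in obs:
        o,d=ray(n,uv); d=d/np.linalg.norm(d); P=np.eye(3)-np.outer(d,d); A+=P;b+=P@o
    x=np.linalg.solve(A,b); return x,[np.round(proj(n,x)-uv,1) for n,uv in obs]
def save(n,name):
    im=optics.get_image(n); cv2.imwrite(f'pics/{name}.png',cv2.cvtColor(im,cv2.COLOR_RGB2BGR)); return im
E
python3 - <<'E'
from h import *
for n in ["scene","side","wrist"]:
    save(n,n+"0")
    print(n,np.round(K(n)[3],3).tolist(),K(n)[:3])
    if n=="wrist": continue
for n in ["scene","side"]:
    for l in ["mid_c","tray","lip","upper_rim","side_gap","coaster_c"]:
        print(n,l,[(np.round(r["xy"],1).tolist(),round(r["score"],2)) for r in spotter.spot_point(l,n)][:4])
print(ctrl.sense())
E
```

```text
pics
scene [[-0.681, 0.517, -0.519, 1.255], [0.733, 0.467, -0.495, 0.627], [-0.013, -0.717, -0.697, 0.954], [0.0, 0.0, 0.0, 1.0]] (np.float64(486.3204570431645), 317.68381840224697, 236.058609222144)
side [[0.924, -0.183, 0.335, 0.243], [-0.381, -0.497, 0.78, -0.796], [0.024, -0.848, -0.529, 0.614], [0.0, 0.0, 0.0, 1.0]] (np.float64(441.9435246981547), 308.0864878005557, 238.59000891898535)
wrist [[-0.309, -0.913, -0.268, 0.266], [-0.951, 0.296, 0.086, 0.57], [0.001, 0.281, -0.96, 0.385], [0.0, 0.0, 0.0, 1.0]] (np.float64(341.8084407730296), 320.90474401944283, 235.94437901454802)
scene mid_c [([281.9, 199.2], 0.65), ([281.2, 205.0], 0.49), ([281.8, 201.3], 0.48)]
scene tray [([425.0, 235.8], 0.92), ([385.9, 277.0], 0.79), ([474.6, 280.9], 0.75)]
scene lip [([433.4, 225.5], 0.93), ([482.5, 262.3], 0.64), ([392.9, 262.4], 0.58), ([320.8, 233.2], 0.55)]
scene upper_rim [([419.5, 236.7], 0.72), ([301.1, 256.2], 0.71), ([378.3, 281.8], 0.67), ([475.7, 284.9], 0.59)]
scene side_gap [([382.3, 279.1], 0.82), ([314.5, 251.1], 0.8), ([424.0, 236.6], 0.69), ([479.0, 276.6], 0.57)]
scene coaste
[... 832 characters left out ...]
77e+00, -2.58610393e-01]), 'joint_vel': array([ 1.28146403e-03, -3.94444613e-06, -3.07398911e-04,  2.06345460e-04,
        6.87480103e-04, -6.33793605e-04]), 'joint_efforts': array([ 1.99265478e-04, -3.90374601e+01,  1.87605393e+01,  4.22392756e+00,
        1.57092582e-02, -1.25916237e-06]), 'eef_pos': array([0.19230418, 0.59466163, 0.2225834 ]), 'tool_rot': array([[ 9.51473328e-01, -3.07731222e-01,  1.87063688e-05],
       [-3.07731223e-01, -9.51473327e-01,  5.43216067e-05],
       [ 1.08215655e-06, -5.74420937e-05, -9.99999998e-01]]), 'contact_force': array([-0.19375201,  0.78211203,  0.16311369]), 'moment': array([ 0.00093928, -0.02687077,  0.00084305]), 'finger_gap': 0.08709330218082316}
```

View pics/scene0.png

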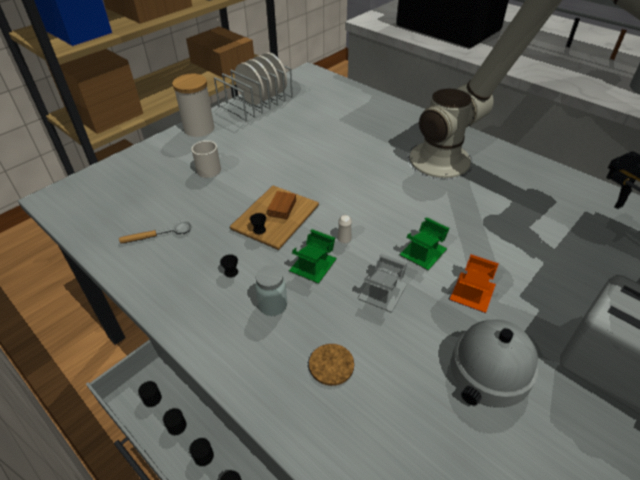

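View pics/side0.png

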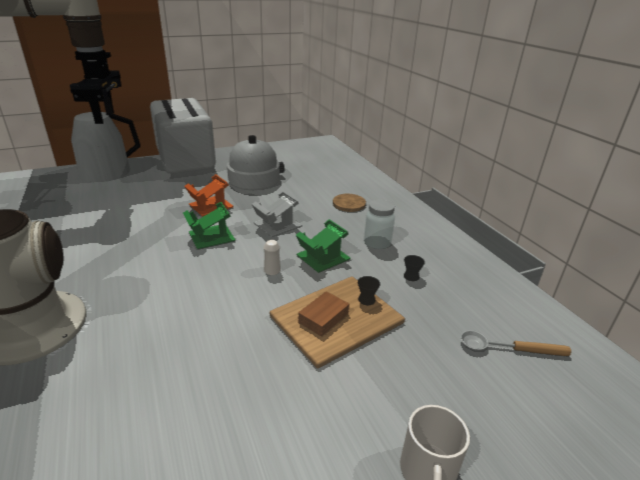

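View pics/wrist0.png

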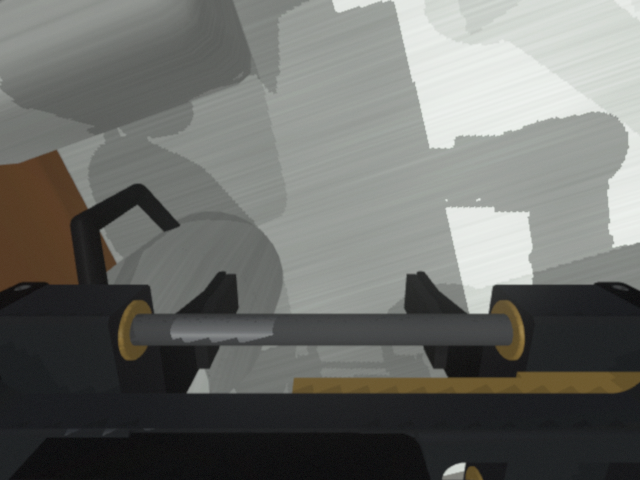

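The scene view shows the pile at (282,205) and the grey steel holder at (384,280). In the side view they are at (324,313) and (276,212). The green and orange holders are decoys. The shaker stands at scene (345,229), between the board and the holders.

Run:
```python
from h import *
for k,a,b in [("tray",(385.9,277),(274.3,209.2)),("lip",(392.9,262.4),(260.8,205)),("rim",(378.3,281.8),(286.9,196.2)),("gap",(382.3,279.1),(277.8,204.6)),("coc",(284.4,203.4),(324.3,311.6)),("midc",(281.9,199.2),(324.1,307.1))]:
    print(k,[np.round(v,3) for v in tri([("scene",a),("side",b)])])
for l in ["shaker","cup","jar","mug","cooker"]:
    l={"cup":"cup_a"}.get(l,l)
    for n in ["scene","side"]:
        print(l,n,[(np.round(onz(n,r["xy"],0.015 if l=="cup_a" else 0),3).tolist(),round(r["score"],2)) for r in spotter.spot_point(l,n)][:3])
for n,c in [("scene",(384,278)),("side",(276,212)),("scene",(280,208)),("side",(324,315))]:
    im=cv2.imread(f'pics/{n}0.png'); x,y=c
    cv2.imwrite(f'pics/crop_{n}_{x}.png',cv2.resize(im[y-30:y+30,x-40:x+40],None,fx=10,fy=10,interpolation=cv2.INTER_CUBIC))
```

```text
tray [array([0.573, 0.206, 0.049]), array([[ 0.2, -0.1],
       [ 0.2,  0.1]])]
lip [array([0.537, 0.2  , 0.07 ]), array([[ 1. , -0.6],
       [ 1. ,  0.5]])]
rim [array([0.615, 0.215, 0.076]), array([[ 1.1, -0.5],
       [ 0.9,  0.4]])]
gap [array([0.587, 0.209, 0.058]), array([[ 1.4, -0.7],
       [ 1.3,  0.6]])]
coc [array([ 0.536, -0.197,  0.031]), array([[-1.4,  0.4],
       [-2.1, -0.6]])]
midc [array([ 0.536, -0.202,  0.045]), array([[-0.4,  0.1],
       [-0.6, -0.2]])]
shaker scene [([0.516, 0.021, 0.0], 0.68), ([0.603, 0.519, 0.0], 0.3)]
shaker side [([0.502, 0.02, 0.0], 0.75)]
cup_a scene [([0.661, -0.186, 0.015], 0.59), ([0.81, -0.114, 0.015], 0.51)]
cup_a side [([0.781, -0.135, 0.015], 0.96), ([0.643, -0.181, 0.015], 0.92)]
jar scene [([0.792, 0.036, 0.0], 0.94), ([0.538, 0.187, 0.0], 0.7)]
jar side [([0.8, 0.039, 0.0], 0.86)]
mug scene []
mug side [([0.554, -0.527, 0.0], 0.87)]
cooker scene [([0.606, 0.517, 0.0], 0.56), ([0.482, 0.17, 0.0], 0.24)]
cooker side [([0.605, 0.532, 0.0], 0.68), ([0.655, -0.165, 0.0], 0.65)]
```

```bash
python3 -c "
import cv2,numpy as np
a=[cv2.resize(cv2.imread(f'pics/crop_{n}.png'),(400,300)) for n in ['scene_384','side_276','scene_280','side_324']]
cv2.imwrite('pics/m.png',np.vstack([np.hstack(a[:2]),np.hstack(a[2:])]))"
```

```text
(no output)
```

View pics/m.png

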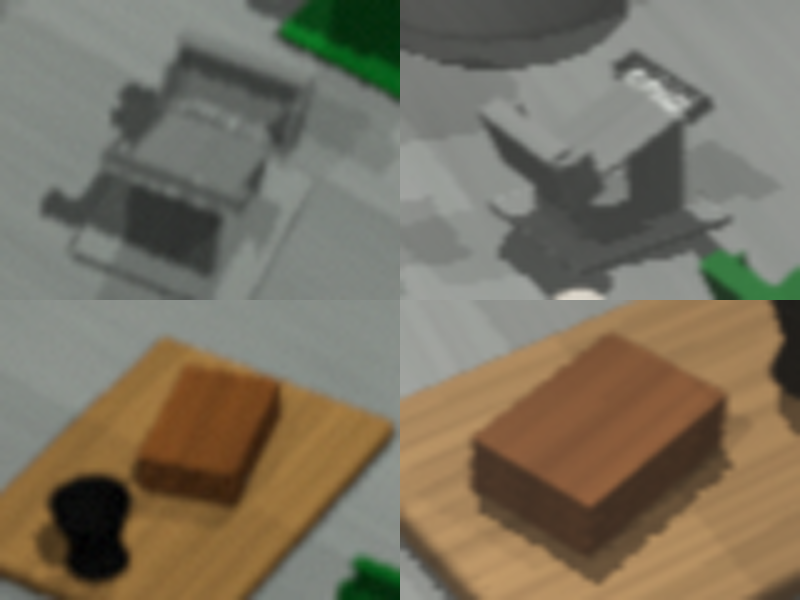

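Run:
```python
from h import *
P=[onz("side",u,0.042)[:2] for u in [(326.6,291.6),(349,304.6),(322.4,326.6),(298.6,312.6)]]
Q=[onz("scene",u,0.042)[:2] for u in [(277.6,191.2),(296,194.6),(288,213),(267.4,210)]]
for R in (P,Q):
    R=np.array(R); print(R.round(3).tolist(),R.mean(0).round(4)); 
    for i in range(4):
        d=R[(i+1)%4]-R[i]; print(np.linalg.norm(d).round(3),np.degrees(np.arctan2(d[1],d[0])).round(1))
```

```text
[[0.563, -0.157], [0.588, -0.21], [0.513, -0.248], [0.486, -0.196]] [ 0.5374 -0.2026]
0.058 -65.0
0.084 -152.9
0.058 117.7
0.087 27.0
[[0.515, -0.24], [0.489, -0.188], [0.563, -0.147], [0.593, -0.2]] [ 0.5402 -0.1941]
0.058 116.0
0.084 29.1
0.061 -60.2
0.088 -153.0
```

```bash
python3 -m crank '[[0.26,0.35,0,0,0,0,1],[0.26,0.35,0,0,0,0,1],[0.26,0.35,0,0,0,0,1],[0.26,0.35,0,0,0,0,1],[0.26,0.35,0,0,0,0,1],[0.26,0.35,0,0,0,0,1],[0.26,0.35,0,0,0,0,1],[0.26,0.35,0,0,0,0,1]]'
```

```text
clock: 1.92
eef_pos: [0.2992, 0.2769, 0.2228]
tool_rot: [[0.952, -0.307, 0.001], [-0.307, -0.952, 0.001], [0.0, -0.001, -1.0]]
contact_force: [1.0, -0.3, -0.5]
finger_gap: 0.087
```

```bash
python3 -m crank '[[0.21,0.023,0,0,0,-0.5,1],[0.21,0.023,0,0,0,-0.5,1],[0.21,0.023,0,0,0,-0.5,1],[0.21,0.023,0,0,0,-0.5,1],[0.21,0.023,0,0,0,-0.5,1],[0.21,0.023,0,0,0,-0.5,1],[0.21,0.023,0,0,0,-0.5,1],[0.21,0.023,0,0,0,-0.5,1]]'
python3 - <<'E'
from h import *
save("wrist","w1"); np.save("w1T.npy",K("wrist")[3])
for l in ["lip","upper_rim","side_gap","tray"]:
    print(l,[(np.round(r["xy"],1).tolist(),round(r["score"],2)) for r in spotter.spot_point(l,"wrist")][:4])
E
```

```text
clock: 2.58
eef_pos: [0.4932, 0.1895, 0.2222]
tool_rot: [[0.983, 0.183, -0.0], [0.183, -0.983, 0.0], [-0.0, -0.0, -1.0]]
contact_force: [0.9, -0.4, -0.5]
finger_gap: 0.0869
lip [([131.6, 291.5], 0.98), ([285.8, 344.8], 0.71), ([321.3, 172.5], 0.69), ([545.3, 151.8], 0.69)]
upper_rim [([291.6, 274.9], 0.98), ([565.1, 49.0], 0.96), ([104.5, 210.3], 0.88), ([321.3, 68.4], 0.79)]
side_gap [([322.0, 126.5], 0.97), ([543.3, 100.9], 0.75), ([131.0, 241.9], 0.7), ([292.1, 299.5], 0.59)]
tray [([294.7, 301.2], 0.81), ([323.0, 119.7], 0.8), ([534.8, 102.8], 0.76), ([131.9, 239.1], 0.66)]
```

View pics/w1.png

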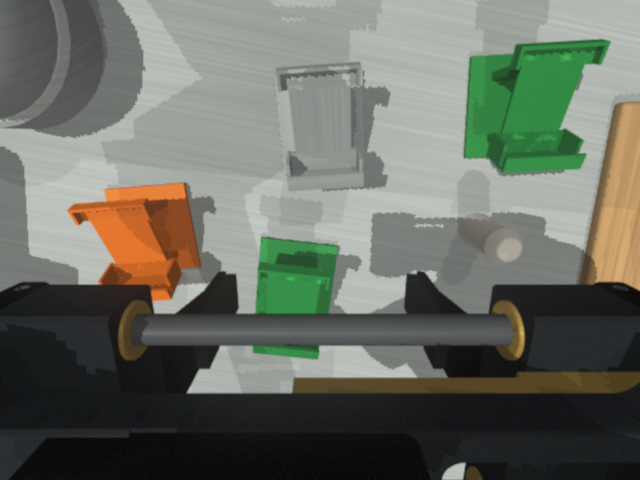

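The steel holder is at the top centre of the wrist view, with its lip at the bottom (row ~172–190) and its upper rim at row ~68. I'll zoom in to fit its corners.

Run:
```python
import cv2
im=cv2.imread('pics/w1.png')
c=cv2.resize(im[50:200,250:400],None,fx=4,fy=4,interpolation=cv2.INTER_CUBIC)
c=cv2.convertScaleAbs(c,alpha=1.2)
cv2.imwrite('pics/w1c.png',c)
```

```text
(no output)
```

View pics/w1c.png

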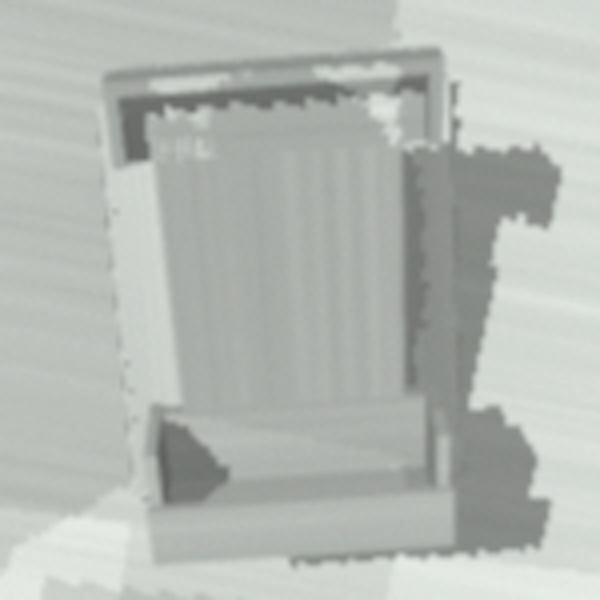

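```bash
cat > fit.py <<'E'
from h import *
from scipy.optimize import least_squares
T1=np.load("w1T.npy"); f,cx,cy,_=K("wrist")
def pw(p):
    q=np.linalg.inv(T1)@np.append(p,1); return np.array([f*q[0]/q[2]+cx,f*q[1]/q[2]+cy])
c=lambda a,b:np.array([a/4+250-.4,b/4+50-.4])
W=[((49,35,11),c(103,76)),((49,-35,11),c(442,50)),((46,32,11),c(120,97)),((46,-32,11),c(427,75)),
 ((-35,35,38),c(150,508)),((-35,-35,38),c(452,488)),((-49,35,38),c(153,563)),((-49,-35,38),c(455,545))]
G=[("scene",(-35,0,35),(392.9,262.4)),("scene",(46,0,11),(378.3,281.8)),("side",(-35,0,35),(260.8,205)),("side",(46,0,11),(286.9,196.2))]
def Tt(v,s=np.radians(22)):
    ca,sa=np.cos(v[2]),np.sin(v[2])
    R=np.array([[ca,-sa,0],[sa,ca,0],[0,0,1]])@np.array([[np.cos(s),0,-np.sin(s)],[0,1,0],[np.sin(s),0,np.cos(s)]])
    return R,np.array([v[0],v[1],v[3] if len(v)>3 else .05])
def res(v,useG=True,z=None):
    R,t=Tt(v); r=[]
    for p,u in W: r+=list(pw(R@np.array(p)/1e3+t)-u)
    if useG:
        for n,p,u in G: r+=list((proj(n,R@np.array(p)/1e3+t)-u)*.5)
    return np.array(r)
if __name__=="__main__":
    for g in (0,1):
        for x0 in ([.573,.206,.19],[.573,.206,.19,.05]):
            s=least_squares(res,x0,args=(g,),loss='soft_l1',x_scale=[.01,.01,.1,.01][:len(x0)])
            print(g,s.x.round(4),np.degrees(s.x[2]).round(2),s.cost.round(2)); print(s.fun.round(1).tolist())
E
python3 fit.py
```

```text
0 [0.5813 0.2061 0.2531] 14.5 2.62
[-0.2, 1.1, 0.4, 1.2, -0.3, -0.5, 0.5, -0.7, -0.9, 0.2, 0.6, -0.0, 0.2, -0.2, -0.4, -0.8]
0 [0.5813 0.2061 0.2531 0.0499] 14.5 2.62
[-0.2, 1.1, 0.4, 1.3, -0.3, -0.4, 0.5, -0.7, -0.9, 0.2, 0.5, -0.0, 0.3, -0.2, -0.4, -0.8]
1 [0.5812 0.2061 0.2527] 14.48 4.07
[-0.3, 1.1, 0.4, 1.3, -0.4, -0.4, 0.5, -0.7, -1.0, 0.3, 0.5, 0.0, 0.2, -0.2, -0.4, -0.7, -0.5, -0.7, 0.2, 0.0, 0.9, 0.8, 1.0, -0.3]
1 [0.5812 0.2062 0.2527 0.0499] 14.48 4.06
[-0.2, 1.2, 0.4, 1.3, -0.3, -0.4, 0.5, -0.7, -0.9, 0.2, 0.5, 0.0, 0.2, -0.2, -0.5, -0.7, -0.5, -0.7, 0.2, 0.0, 0.9, 0.8, 1.0, -0.2]
```

```bash
python3 -m crank '[[-0.094,0.41,0,0,0,-0.3,1],[-0.094,0.41,0,0,0,-0.3,1],[-0.094,0.41,0,0,0,-0.3,1],[-0.094,0.41,0,0,0,-0.3,1],[-0.094,0.41,0,0,0,-0.3,1],[-0.094,0.41,0,0,0,-0.3,1],[-0.094,0.41,0,0,0,-0.3,1],[-0.094,0.41,0,0,0,-0.3,1]]'
```

```text
clock: 3.5
eef_pos: [0.479, -0.1392, 0.2236]
tool_rot: [[0.881, 0.473, 0.002], [0.473, -0.881, 0.001], [0.003, 0.0, -1.0]]
contact_force: [1.5, 0.6, -0.5]
finger_gap: 0.0872
```

```bash
python3 -m crank '[[-0.047,0.08,0,0,0,0,1],[-0.047,0.08,0,0,0,0,1],[-0.047,0.08,0,0,0,0,1],[-0.047,0.08,0,0,0,0,1]]'
python3 - <<'E'
from h import *
import cv2
im=save("wrist","w2"); np.save("w2T.npy",K("wrist")[3])
for l in ["mid_c","coaster_c"]:
    print(l,[(np.round(r["xy"],1).tolist(),round(r["score"],2)) for r in spotter.spot_point(l,"wrist")][:4])
E
```

```text
clock: 3.83
eef_pos: [0.4749, -0.2336, 0.2235]
tool_rot: [[0.883, 0.47, 0.003], [0.47, -0.883, 0.001], [0.003, 0.0, -1.0]]
contact_force: [0.4, 0.7, 0.1]
finger_gap: 0.0869
mid_c [([319.1, 146.2], 0.69)]
coaster_c [([320.4, 140.9], 0.79), ([356.6, 27.8], 0.32)]
```

View pics/w2.png

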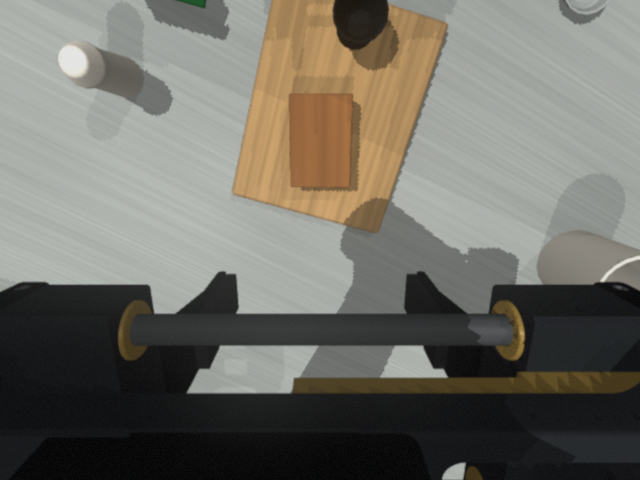

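Run:
```python
from h import *
im=cv2.imread('pics/w2.png'); c=cv2.resize(im[80:200,270:375],None,fx=5,fy=5,interpolation=cv2.INTER_CUBIC)
hsv=cv2.cvtColor(im,cv2.COLOR_BGR2HSV); print(hsv[140,320],hsv[140,270],hsv[220,370],hsv[140,356])
g=im[:,:,1].astype(int);
m=((im[:,:,2].astype(int)-im[:,:,0]>50)&(g<115)).astype(np.uint8); m[:80]=0;m[200:]=0
n,l,s,_=cv2.connectedComponentsWithStats(m); k=l[140,320]; print(s[k])
cs,_=cv2.findContours((l==k).astype(np.uint8),cv2.RETR_EXTERNAL,2); r=cv2.minAreaRect(cs[0]); print(r)
b=cv2.boxPoints(r); print(b)
P=np.array([onz("wrist",u,0.042) for u in b]); print(P.round(4),P.mean(0))
for i in range(4):
    d=P[(i+1)%4]-P[i]; print(np.linalg.norm(d).round(4),np.degrees(np.arctan2(d[1],d[0])).round(2))
cv2.imwrite('pics/w2c.png',c)
```

```text
[ 14 148 148] [ 17 118 190] [ 17 113 120] [ 17 120 127]
[ 289   93   72   98 6596]
((324.5, 141.5), (97.0, 71.0), 90.0)
[[289.  93.]
 [360.  93.]
 [360. 190.]
 [289. 190.]]
[[ 0.5641 -0.1497  0.042 ]
 [ 0.5956 -0.2084  0.042 ]
 [ 0.5166 -0.254   0.042 ]
 [ 0.4826 -0.1907  0.042 ]] [ 0.53972389 -0.20071117  0.042     ]
0.0666 -61.77
0.0912 -149.95
0.0718 118.23
0.0912 26.74
```

View pics/w2c.png

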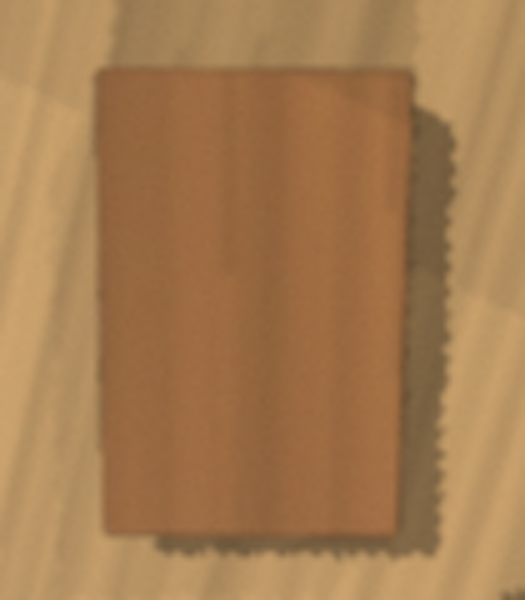

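Run:
```python
from h import *
b=np.array([(97,70),(413,70),(398,535),(105,535)])/5+[269.6,79.6]
P=np.array([onz("wrist",u,0.042) for u in b]); c=P.mean(0); print(c)
for i in range(4):
    d=P[(i+1)%4]-P[i]; print(np.linalg.norm(d).round(4),np.degrees(np.arctan2(d[1],d[0])).round(2))
s=ctrl.sense(); R=s["tool_rot"]; print(R.T@(np.array([c[0],c[1],.018])-s["eef_pos"]), np.degrees(np.arctan2(R[1,0],R[0,0])))
```

```text
[ 0.53904315 -0.19636197  0.042     ]
0.0593 -61.77
0.0872 -152.3
0.0591 118.23
0.0872 27.8
[ 7.16745443e-02 -7.79893923e-05  2.05848656e-01] 28.279459776728554
```

```bash
python3 -m crank '[[0.0715,0,0.06,0,0,0,1],[0.0715,0,0.1,0,0,0,1],[0.0715,0,0.13,0,0,0,1],[0.0715,0,0.16,0,0,0,1],[0.0715,0,0.185,0,0,0,1],[0.0715,0,0.2,0,0,0,1],[0.0715,0,0.205,0,0,0,1],[0.0715,0,0.205,0,0,0,1]]'
```

```text
clock: 4.65
eef_pos: [0.5384, -0.1946, 0.018]
tool_rot: [[0.879, 0.476, -0.0], [0.476, -0.879, 0.002], [0.001, -0.002, -1.0]]
contact_force: [-0.4, 0.1, 0.3]
finger_gap: 0.087
```

```bash
python3 -m crank '[[0,0.0015,0,0,0,0,1],[0,0.0015,0,0,0,0,0.6],[0,0.0015,0,0,0,0,0.5],[0,0.0015,0,0,0,0,0.4],[0,0.0015,0,0,0,0,0.4],[0,0.0015,0,0,0,0,0.4],[0,0.0015,0,0,0,0,0.4],[0,0.0015,0,0,0,0,0.4]]' 35
```

```text
clock: 5.32
eef_pos: [0.5397, -0.1962, 0.0187]
tool_rot: [[0.879, 0.476, 0.001], [0.476, -0.879, 0.001], [0.002, -0.001, -1.0]]
contact_force: [-0.2, 0.0, 3.4]
finger_gap: 0.0597
```

```bash
python3 -m crank '[[0,0,0,0,0,0,0.3],[0,0,0,0,0,0,0.3],[0,0,0,0,0,0,0.3],[0,0,0,0,0,0,0.3]]' 35
```

```text
clock: 5.65
eef_pos: [0.5396, -0.1962, 0.0187]
tool_rot: [[0.879, 0.476, 0.001], [0.476, -0.879, 0.001], [0.001, -0.001, -1.0]]
contact_force: [-0.8, 1.0, 2.1]
finger_gap: 0.0597
```

Gripped at 59.7 mm. Next I lift straight up and look.

```bash
python3 -m crank '[[0,0,-0.005,0,0,0,0.3],[0,0,-0.015,0,0,0,0.3],[0,0,-0.035,0,0,0,0.3],[0,0,-0.065,0,0,0,0.3],[0,0,-0.1,0,0,0,0.3],[0,0,-0.14,0,0,0,0.3],[0,0,-0.18,0,0,0,0.3],[0,0,-0.18,0,0,0,0.3]]' 35
python3 - <<'E'
from h import *
a=save("wrist","w3"); b=save("side","s3");
E
```

```text
clock: 6.32
eef_pos: [0.5441, -0.1979, 0.209]
tool_rot: [[0.878, 0.478, 0.019], [0.478, -0.878, -0.003], [0.015, 0.012, -1.0]]
contact_force: [1.6, 0.5, 0.2]
finger_gap: 0.0599
```

View pics/w3.png

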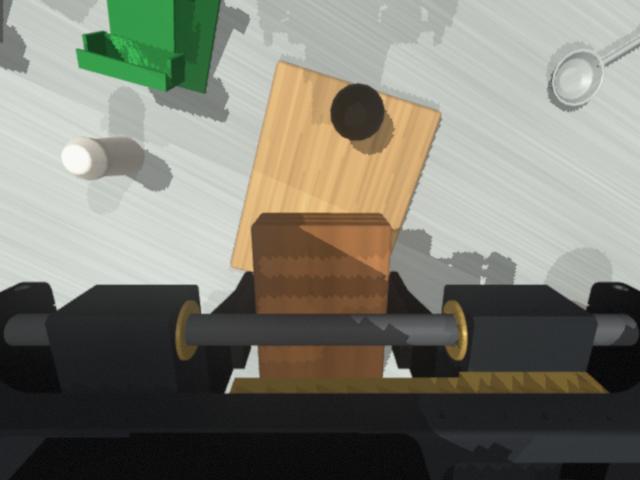

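View pics/s3.png

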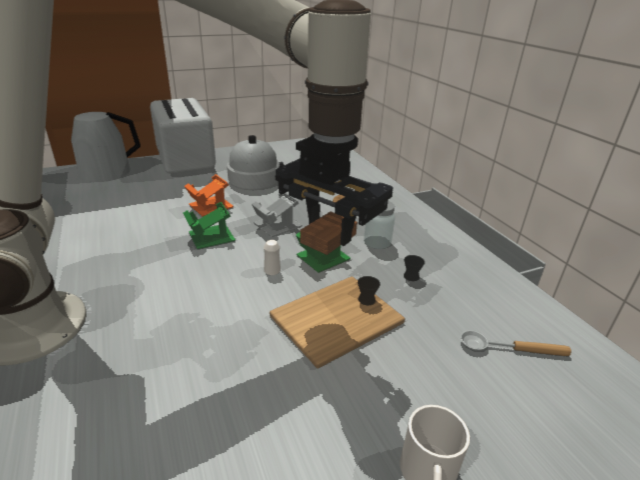

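```bash
cat >> h.py <<'E'
from scipy.spatial.transform import Rotation as Ro
TR=dict(x=0.5812,y=0.2061,yaw=np.radians(14.5))
def trayT(slope=22,tr=TR):
    s=np.radians(slope); c,d=np.cos(tr["yaw"]),np.sin(tr["yaw"])
    R=np.array([[c,-d,0],[d,c,0],[0,0,1]])@np.array([[np.cos(s),0,-np.sin(s)],[0,1,0],[np.sin(s),0,np.cos(s)]])
    return R,np.array([tr["x"],tr["y"],.05])
EX,EZ=0.0,3.7   # tcp in pile: along pile x from centre, above underside (mm)
def target(cx_,zb,a,cy_=0.0):
    """pile lower-bottom corner B such that pile centre-underside at tray x=cx_, B z=zb (mm), extra tilt a deg"""
    R,t=trayT(); ar=np.radians(a); px=np.array([np.cos(ar),0,np.sin(ar)]); pn=np.array([-np.sin(ar),0,np.cos(ar)])
    p=np.array([cx_,cy_,zb+44*np.sin(ar)])+EX*px+EZ*pn
    X=R@px; Z=-(R@pn); Y=np.cross(Z,X)
    return R@p/1e3+t, np.column_stack([X,Y,Z])
def row(p,Rg):
    s=ctrl.sense(); R=np.array(s["tool_rot"]); 
    return np.r_[R.T@(p-s["eef_pos"]), Ro.from_matrix(R.T@Rg).as_rotvec()]
def where():
    s=ctrl.sense(); R,t=trayT(); R0=np.array(s["tool_rot"]); X=R.T@R0[:,0]; Zn=-R.T@R0[:,2]; Yt=R.T@R0[:,1]
    p=R.T@(s["eef_pos"]-t)*1e3; c=p-EX*X-EZ*Zn; B=c-44*X; A=B+27*Zn; U=c+44*X
    return dict(a=np.degrees(np.arctan2(X[2],X[0])).round(2),yaw=np.degrees(np.arctan2(X[1],X[0])).round(2),roll=np.degrees(np.arctan2(-Yt[2],-Yt[1])).round(2),c=c.round(1),B=B.round(1),A=A.round(1),U=U.round(1),F=(R.T@s["contact_force"]).round(1),gap=s["finger_gap"].round(4),clock=s["clock"])
E
python3 - <<'E'
from h import *
s=ctrl.sense(); R=s["tool_rot"]
for q in [(44,30,-23.3),(44,-30,-23.3),(44,30,3.7),(44,-30,3.7)]:
    print(proj("wrist",s["eef_pos"]+R@np.array(q)/1e3).round(1))
im=cv2.imread('pics/w3.png'); cv2.imwrite('pics/w3c.png',cv2.resize(im[195:290,235:405],None,fx=4.5,fy=4.5,interpolation=cv2.INTER_CUBIC))
print(row(*target(20,40,12)).round(4))
E
```

```text
[390.8 218.3]
[248.  218.4]
[380.1 205.7]
[259.2 205.8]
[ 0.2254 -0.3349  0.096  -0.0712  0.5843  0.2363]
```

View pics/w3c.png

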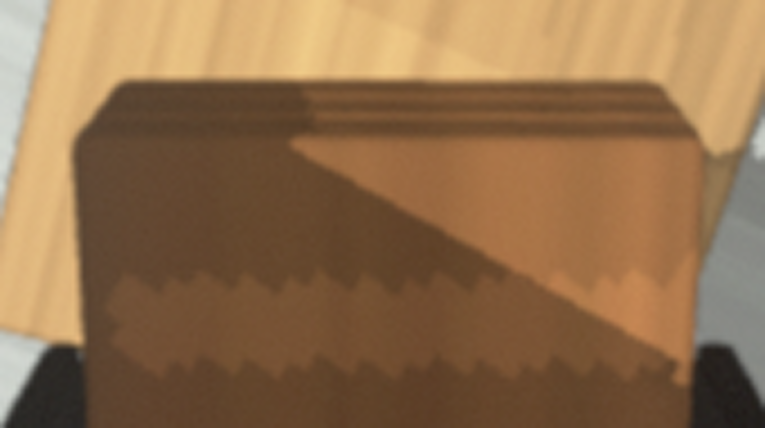

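```bash
python3 -m crank '[[0,0,0,0,0,0,0.3],[0,0,0,0,0,0,0.3],[0,0,0,0,0,0,0.3]]' 35
python3 - <<'E'
from h import *
from scipy.optimize import least_squares
s=ctrl.sense(); R=s["tool_rot"]; f,cx,cy,T=K("wrist")
im=save("wrist","w4"); cv2.imwrite('pics/w4c.png',cv2.resize(cv2.cvtColor(im,cv2.COLOR_RGB2BGR)[195:290,235:405],None,fx=4.5,fy=4.5,interpolation=cv2.INTER_CUBIC))
print(np.round(K("wrist")[3]-T,4).max(), where()["clock"])
for q in [(44,30,-23.3),(44,-30,-23.3),(44,30,3.7),(44,-30,3.7)]:
    print(proj("wrist",s["eef_pos"]+R@np.array(q)/1e3).round(1))
# fingertip TCP projection for check
for q in [(0,30,0),(0,-30,0),(9.5,30,0),(9.5,-30,0)]: print(proj("wrist",s["eef_pos"]+R@np.array(q)/1e3).round(1))
E
```

```text
clock: 6.67
eef_pos: [0.5392, -0.1962, 0.1999]
tool_rot: [[0.879, 0.476, 0.003], [0.476, -0.879, 0.002], [0.003, -0.0, -1.0]]
contact_force: [0.5, 0.4, -2.6]
finger_gap: 0.0594Traceback (most recent call last):
  File "<stdin>", line 5, in <module>
  File "h.py", line 38, in where
    return dict(a=np.degrees(np.arctan2(X[2],X[0])).round(2),yaw=np.degrees(np.arctan2(X[1],X[0])).round(2),roll=np.degrees(np.arctan2(-Yt[2],-Yt[1])).round(2),c=c.round(1),B=B.round(1),A=A.round(1),U=U.round(1),F=(R.T@s["contact_force"]).round(1),gap=s["finger_gap"].round(4),clock=s["clock"])
                                                                                                                                                                                                                                                            ^^^^^^^^^^^^^^^^^^^^^
AttributeError: 'float' object has no attribute 'round'
```

View pics/w4c.png

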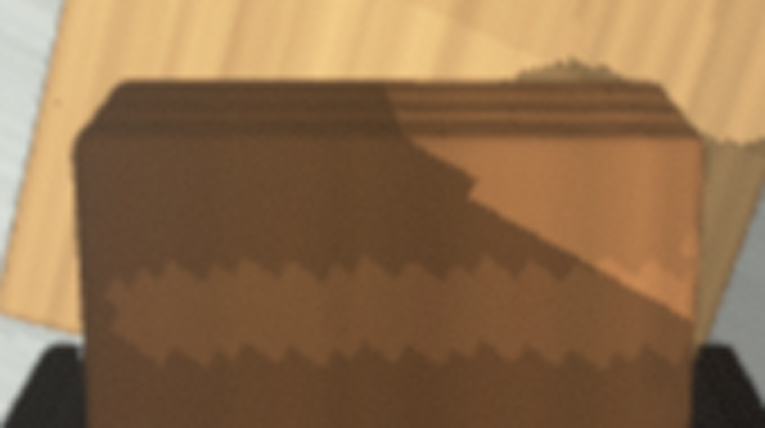

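```bash
sed -i 's/gap=s\["finger_gap"\].round(4)/gap=round(float(s["finger_gap"]),4)/' h.py
python3 - <<'E'
from h import *
from scipy.optimize import least_squares
s=ctrl.sense(); R=s["tool_rot"]; f,cx,cy,T=K("wrist"); Ti=np.linalg.inv(T)
c=lambda a,b:np.array([a/4.5+235-.4,b/4.5+195-.4])
O=[((44,30,27),c(701,136)),((44,-30,27),c(74,136)),((44,30,0),c(660,81)),((44,-30,0),c(122,82))]
def P(p,v):
    a=v[2]; x,y,z=p
    q=np.array([v[0]+x*np.cos(a)-z*np.sin(a), v[3]+y, -(v[1]+x*np.sin(a)+z*np.cos(a))])/1e3
    w=Ti@np.append(s["eef_pos"]+R@q,1); return np.array([f*w[0]/w[2]+cx,f*w[1]/w[2]+cy])
print([(P(p,[0,-3.7,0,0])-u).round(1).tolist() for p,u in O])
for fix in ("ez","pitch","none"):
    def res(v):
        w=[v[0],-3.7 if fix=="ez" else v[1],0 if fix=="pitch" else v[2],v[3]]
        return np.concatenate([P(p,w)-u for p,u in O])
    r=least_squares(res,[0,-3.7,0,0],x_scale=[1,1,.02,1]); print(fix,r.x[:2].round(1),np.degrees(r.x[2]).round(2),r.x[3].round(2),r.cost.round(2),r.fun.round(1))
E
```

```text
[[0.4, -6.5], [-3.0, -6.4], [-1.2, -6.9], [-2.5, -7.0]]
ez [-3.9 48.1] -1.77 0.71 0.81 [ 1.  -0.2 -0.3 -0.1 -0.6  0.3 -0.3  0.1]
pitch [-3.6 -5.9] -8.42 0.71 1.4 [ 0.5  0.6  0.2  0.7 -0.8 -0.6 -0.  -0.8]
none [-4.  -4.7] -1.33 0.71 0.55 [ 0.6 -0.   0.1  0.1 -0.8  0.  -0.  -0.1]
```

```bash
sed -i 's/^EX,EZ=.*/EX,EZ=0.8,3.7/' h.py
python3 - <<'E'
from h import *
p,R=target(18,60,12); print(p,row(p,R).round(4))
E
```

```text
[0.57091845 0.20344101 0.12437073] [ 0.2178 -0.3364  0.0763 -0.0726  0.5869  0.2359]
```

```bash
python3 -m crank '[[0.011,-0.017,0,0,0.03,0.012,0.3],[0.033,-0.05,0,-0.01,0.09,0.035,0.3],[0.055,-0.085,0,-0.02,0.15,0.06,0.3],[0.08,-0.12,0,-0.03,0.22,0.085,0.3],[0.103,-0.158,0.01,-0.035,0.28,0.11,0.3],[0.125,-0.192,0.02,-0.042,0.34,0.136,0.3],[0.145,-0.22,0.025,-0.05,0.39,0.156,0.3],[0.16,-0.24,0.03,-0.053,0.43,0.17,0.3]]' 35
python3 - <<'E'
from h import *
p,R=target(18,60,12); print(row(p,R).round(4)); print(where())
E
```

```text
clock: 7.38
eef_pos: [0.5649, 0.0943, 0.1696]
tool_rot: [[0.858, 0.317, 0.405], [0.292, -0.948, 0.123], [0.423, 0.013, -0.906]]
contact_force: [0.3, -0.5, -0.7]
finger_gap: 0.0596
[ 0.0179 -0.1022  0.0568 -0.0227  0.1559  0.0669]
{'a': np.float64(3.1), 'yaw': np.float64(3.93), 'roll': np.float64(0.79), 'c': array([   3.6, -104.2,  123.6]), 'B': array([ -40.2, -107.2,  121.2]), 'A': array([ -41.6, -107.6,  148.1]), 'U': array([  47.5, -101.2,  125.9]), 'F': array([-0.1, -0.6, -0.7]), 'gap': 0.0596, 'clock': 7.3833}
```

```bash
python3 -m crank '[[0.005,-0.03,0.01,-0.006,0.04,0.018,0.3],[0.01,-0.06,0.025,-0.013,0.09,0.037,0.3],[0.015,-0.085,0.042,-0.019,0.13,0.055,0.3],[0.0179,-0.0975,0.053,-0.022,0.15,0.064,0.3],[0.0179,-0.1022,0.0568,-0.0227,0.156,0.067,0.3],[0.0179,-0.1022,0.0568,-0.0227,0.156,0.067,0.3],[0.0179,-0.1022,0.0568,-0.0227,0.156,0.067,0.3],[0.0179,-0.1022,0.0568,-0.0227,0.156,0.067,0.3]]' 35
python3 - <<'E'
from h import *
print(where()); save("wrist","w5");save("side","s5");save("scene","c5")
a=cv2.imread('pics/s5.png')[150:250,200:360];b=cv2.imread('pics/c5.png')[200:310,310:470]
cv2.imwrite('pics/m5.png',np.hstack([cv2.resize(a,(400,250)),cv2.resize(b,(400,275))[:250]]))
E
```

```text
clock: 8.05
eef_pos: [0.5732, 0.2149, 0.1734]
tool_rot: [[0.836, 0.241, 0.494], [0.218, -0.97, 0.103], [0.504, 0.022, -0.863]]
contact_force: [0.1, -0.8, -1.7]
finger_gap: 0.0598
{'a': np.float64(8.28), 'yaw': np.float64(0.13), 'roll': np.float64(-1.36), 'c': array([ 40.9,  10.5, 112.7]), 'B': array([ -2.7,  10.4, 106.4]), 'A': array([ -6.6,  11. , 133.1]), 'U': array([ 84.4,  10.6, 119.1]), 'F': array([-0.7, -0.8, -1.5]), 'gap': 0.0598, 'clock': 8.05}
```

View pics/w5.png

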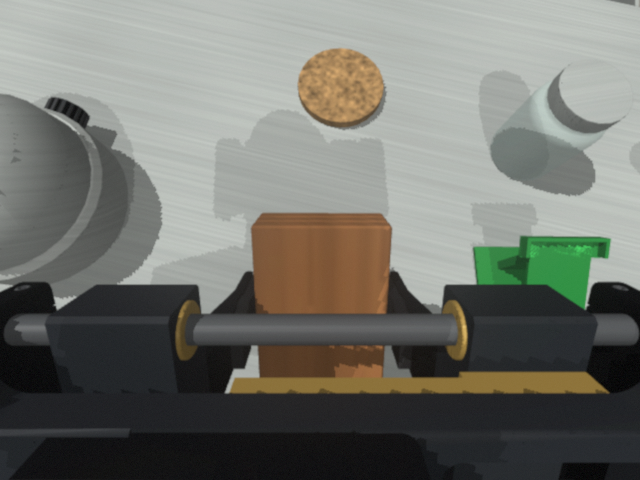

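View pics/m5.png

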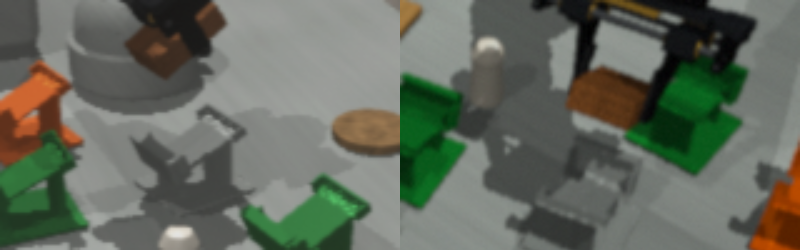

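```bash
python3 -m crank '[[0,0,0,0,0,0,0.3],[0,0,0,0,0,0,0.3]]' 35
python3 - <<'E'
from h import *
p,R=target(18,60,12); print(row(p,R).round(4)); print(where())
E
```

```text
clock: 8.37
eef_pos: [0.5736, 0.2135, 0.1736]
tool_rot: [[0.836, 0.238, 0.494], [0.216, -0.971, 0.103], [0.504, 0.021, -0.863]]
contact_force: [-0.4, 0.7, -0.7]
finger_gap: 0.0597
[-0.0292  0.0081  0.0401  0.0244  0.065   0.0004]
{'a': np.float64(8.27), 'yaw': np.float64(-0.03), 'roll': np.float64(-1.38), 'c': array([ 40.9,   9. , 112.9]), 'B': array([ -2.6,   9. , 106.6]), 'A': array([ -6.5,   9.7, 133.3]), 'U': array([ 84.5,   9. , 119.2]), 'F': array([-0.5,  0.8, -0.6]), 'gap': 0.0597, 'clock': 8.3667}
```

Run:
```python
from h import *
print(ctrl.sense()["joint_positions"].round(3), ctrl.sense()["joint_vel"].round(3))
```

```text
[ 0.512  0.187 -0.827  1.265 -0.161  0.084] [-0.    -0.005  0.002  0.003  0.002 -0.003]
```

```bash
python3 -m crank '[[-0.01,0.003,0.013,0.008,0.02,0,0.3],[-0.02,0.006,0.027,0.016,0.045,0,0.3],[-0.028,0.008,0.038,0.024,0.063,0,0.3],[-0.0292,0.0081,0.0401,0.0244,0.065,0,0.3],[-0.0292,0.0081,0.0401,0.0244,0.065,0,0.3],[-0.0292,0.0081,0.0401,0.0244,0.065,0,0.3]]' 35
python3 - <<'E'
from h import *
print(ctrl.sense()["joint_positions"].round(3), ctrl.sense()["joint_vel"].round(3))
p,R=target(18,60,12); print(row(p,R).round(4)); print(where())
E
```

```text
clock: 8.87
eef_pos: [0.5738, 0.2151, 0.1733]
tool_rot: [[0.836, 0.237, 0.495], [0.216, -0.971, 0.102], [0.505, 0.022, -0.863]]
contact_force: [-0.6, 0.8, -2.6]
finger_gap: 0.0594
[ 0.51   0.188 -0.827  1.281 -0.16   0.068] [ 0.002 -0.002 -0.    -0.008 -0.001  0.004]
[-0.0296  0.0096  0.0396  0.0257  0.0643  0.0003]
{'a': np.float64(8.32), 'yaw': np.float64(-0.03), 'roll': np.float64(-1.45), 'c': array([ 41.3,  10.5, 112.4]), 'B': array([ -2.2,  10.5, 106. ]), 'A': array([ -6.1,  11.2, 132.7]), 'U': array([ 84.9,  10.4, 118.8]), 'F': array([-1.3,  0.9, -2.3]), 'gap': 0.0594, 'clock': 8.8667}
```

```bash
cat > rec.py <<'E'
import json
from bench import ctrl
s=ctrl.sense(); open('rec.jsonl','a').write(json.dumps([list(map(float,s["joint_positions"])),list(map(float,s["eef_pos"])),[list(map(float,r)) for r in s["tool_rot"]]])+"\n")
print(s["joint_positions"].round(3))
E
python3 rec.py
python3 -m crank '[[0,0,-0.01,0,-0.1,0,0.3],[0,0,-0.01,0,-0.2,0,0.3],[0,0,-0.01,0,-0.3,0,0.3],[0,0,-0.01,0,-0.4,0,0.3],[0,0,-0.01,0,-0.4,0,0.3],[0,0,-0.01,0,-0.4,0,0.3],[0,0,-0.01,0,-0.4,0,0.3]]' 35; python3 rec.py
python3 -m crank '[[0,0,0,0,-0.1,0,0.3],[0,0,0,0,-0.13,0,0.3],[0,0,0,0,-0.13,0,0.3],[0,0,0,0,-0.13,0,0.3]]' 35; python3 rec.py
```

```text
[ 0.51   0.188 -0.827  1.281 -0.16   0.068]
clock: 9.45
eef_pos: [0.5679, 0.2176, 0.183]
tool_rot: [[0.962, 0.242, 0.125], [0.242, -0.97, 0.015], [0.125, 0.016, -0.992]]
contact_force: [1.6, -0.4, -0.9]
finger_gap: 0.06
[ 0.665  0.327 -0.222  0.083 -0.916  1.104]
clock: 9.78
eef_pos: [0.5679, 0.2175, 0.1822]
tool_rot: [[0.97, 0.241, -0.001], [0.241, -0.97, -0.017], [-0.005, 0.016, -1.0]]
contact_force: [-0.1, -0.0, -1.5]
finger_gap: 0.0598
[ 0.638  0.39  -0.095  0.015 -1.097  1.169]
```

```bash
cat > kin.py <<'E'
from h import *
import json
from scipy.optimize import least_squares
rec=[json.loads(l) for l in open('rec.jsonl')]
rec.append([[1.51659287,.384652162,.00790486,.0000169,-1.19399377,-.258610393],[.19230418,.59466163,.2225834],[[.951473328,-.307731222,1.87e-5],[-.307731223,-.951473327,5.43e-5],[1.08e-6,-5.74e-5,-1.]]])
E=lambda ax,a:Ro.from_euler(ax,a).as_matrix()
S4=S6=1
def RR(q,s4,s6): return E('z',q[0])@E('y',q[1]-q[2])@E('x',s4*q[3])@E('y',-q[4])@E('x',s6*q[5])
def chk():
    for s4 in (1,-1):
        for s6 in (1,-1):
            Q=[RR(q,s4,s6).T@np.array(R) for q,p,R in rec]
            print(s4,s6,max(np.linalg.norm(Q[0]-x) for x in Q)); print(Q[-1].round(2).tolist())
def posm(v,q,R):
    # v: shoulder x,y,z, L1, elbow/forearm x,z, tool x,y,z
    A=E('z',q[0]); 
    return A@(np.array(v[:3])+E('y',q[1])@np.array([0,0,v[3]])+E('y',q[1]-q[2])@np.array([v[4],0,v[5]]))+R@np.array([0,0,v[6]])
if __name__=="__main__":
    chk()
    def res(v): return np.concatenate([(posm(v,q,np.array(R))-p) for q,p,R in rec]+[1e-3*(np.array(v)-v0)])
    v0=np.array([.0,0,.3,.3,.3,0,.2])
    r=least_squares(res,v0); print(r.x.round(4)); print((r.fun*1e3).round(1)[:3*len(rec)])
E
python3 kin.py
```

```text
1 1 2.8268265484331425
[[-0.0, 0.0, 1.0], [-0.87, 0.49, -0.0], [-0.49, -0.87, -0.0]]
1 -1 2.710804401013334
[[-0.0, 0.0, 1.0], [-1.0, -0.0, -0.0], [0.0, -1.0, 0.0]]
-1 1 2.5215953614861983
[[-0.0, -0.0, 1.0], [-0.87, 0.49, -0.0], [-0.49, -0.87, -0.0]]
-1 -1 5.098691619290863e-08
[[-0.0, -0.0, 1.0], [-1.0, -0.0, -0.0], [0.0, -1.0, -0.0]]
[ 1.0584 -0.1678  0.8429 -0.978  -0.0674 -0.099  -0.3256]
[  6.6 -25.4  -5.   -5.1  38.1   7.3  -1.   -0.4  25.5   7.3 -12.2 -27.9]
```

```bash
python3 -m crank '[[0,0,-0.04,0.12,0,0,0.3],[0,0,-0.07,0.24,0,0,0.3],[0,0,-0.07,0.3,0,0,0.3],[0,0,-0.07,0.3,0,0,0.3],[0,0,-0.07,0.3,0,0,0.3]]' 35; python3 rec.py
python3 -m crank '[[-0.04,0,0,-0.1,-0.1,0,0.3],[-0.08,0,0,-0.2,-0.2,0,0.3],[-0.1,0,0,-0.3,-0.3,0,0.3],[-0.1,0,0,-0.4,-0.3,0,0.3],[-0.1,0,0,-0.5,-0.3,0,0.3],[-0.1,0,0,-0.5,-0.3,0,0.3]]' 35; python3 rec.py
python3 -m crank '[[0.04,0,0,0.1,0.1,0,0.3],[0.08,0,0,0.2,0.1,0.1,0.3],[0.12,0,0.02,0.2,0.3,0.2,0.3],[0.14,0,0.04,0.2,0.3,0.3,0.3],[0.14,0,0.05,0.2,0.3,0.3,0.3],[0.14,0,0.05,0.2,0.3,0.3,0.3]]' 35; python3 rec.py
```

```text
clock: 10.2
eef_pos: [0.567, 0.2173, 0.252]
tool_rot: [[0.971, 0.228, -0.072], [0.239, -0.933, 0.27], [-0.005, -0.279, -0.96]]
contact_force: [-0.8, 0.7, -1.7]
finger_gap: 0.0599
[ 0.481  0.337  0.089 -0.289 -1.272  1.409]
clock: 10.7
eef_pos: [0.4676, 0.1956, 0.2495]
tool_rot: [[0.922, 0.313, -0.228], [0.242, -0.925, -0.293], [-0.302, 0.215, -0.929]]
contact_force: [0.5, -0.1, -2.2]
finger_gap: 0.0596
[ 0.753  0.353 -0.049  0.058 -1.545  1.096]
clock: 11.2
eef_pos: [0.5808, 0.2124, 0.1559]
tool_rot: [[1.0, -0.001, 0.025], [0.001, -0.998, -0.066], [0.025, 0.066, -0.998]]
contact_force: [-1.2, 0.2, -1.4]
finger_gap: 0.0599
[ 0.646  0.426 -0.133  0.078 -1.032  0.884]
```

```bash
cat > kin2.py <<'E'
from kin import *
def fk(v,q):
    A=E('z',q[0]); p=A@np.array(v[0:3]); 
    p=p+A@E('y',q[1])@np.array([v[3],0,v[4]])
    B=A@E('y',q[1]-q[2]); p=p+B@np.array([v[5],0,v[6]])
    C=B@E('x',-q[3]); p=p+C@np.array([0,v[7],v[8]])
    D=C@E('y',-q[4]); p=p+D@np.array([v[9],0,v[10]])
    return p,D@E('x',-q[5])@RT
RT=np.array([[0,0,1],[-1,0,0],[0,-1,0.]])
def fit():
    def res(v): return np.concatenate([(fk(v,q)[0]-p) for q,p,R in rec]+[2e-5*np.array(v)/.1])
    best=None
    for s in range(30):
        v0=np.random.default_rng(s).normal(0,.3,11)
        r=least_squares(res,v0,max_nfev=500)
        if best is None or r.cost<best.cost: best=r
    return best
if __name__=="__main__":
    r=fit(); print(r.x.round(4)); print((r.fun*1e3).round(2)[:3*len(rec)]); np.save('v.npy',r.x)
E
python3 kin2.py
```

```text
[ 0.     -0.      0.1606  0.      0.5649  0.4218 -0.     -0.1598  0.
  0.3065  0.    ]
[ 0. -0. -0.  0.  0.  0. -0. -0.  0.  0. -0. -0. -0.  0. -0. -0. -0.  0.
 -0. -0. -0.]
```

```bash
cat > ik.py <<'E'
from kin2 import *
v=np.load('v.npy')
LO=np.array([-3.14,-1.21,-1.07,-3.16,-2.99,-.16]);
LO=np.array([-3.14,-1.21,-1.07,-3.16,-2.99,-3.1]);HI=np.array([3.14,2.06,1.41,2.05,-.16,3.1])
def ik(p,R,seeds=60,q0=None):
    out=[]
    rng=np.random.default_rng(0)
    def res(q):
        P,Q=fk(v,q); return np.r_[(P-p)*5,Ro.from_matrix(Q.T@R).as_rotvec()]
    for i in range(seeds):
        s=rng.uniform(LO,HI) if (q0 is None or i) else np.clip(q0,LO+1e-3,HI-1e-3)
        r=least_squares(res,s,bounds=(LO,HI),max_nfev=200)
        if r.cost<1e-9 and not any(np.abs(r.x-o).max()<.02 for o in out): out.append(r.x)
    return out
E
python3 - <<'E'
from ik import *
for nm,a,zb,c in [("ins12",12,4.5,10),("ins8",8,5,0),("flat",0,3,0),("pre",12,60,18)]:
    p,R=target(c,zb,a)
    for fl in (0,1):
        Rg=R@np.diag([-1,-1,1]) if fl else R
        print(nm,fl,[o.round(2).tolist() for o in ik(p,Rg)])
E
```

```text
ins12 0 []
ins12 1 []
ins8 0 []
ins8 1 []
flat 0 []
flat 1 []
pre 0 []
pre 1 []
```

```bash
cat >> ik.py <<'E'
def ttarget(cx_,zb,a,tau,g=16.0,cyy=0.0):
    """grasp: pads centre at pile centre; tool tilted tau (deg from vertical, outward+). g: height of gripped point above underside (mm)"""
    R,t=trayT(); ar=np.radians(a); px=np.array([np.cos(ar),0,np.sin(ar)]); pn=np.array([-np.sin(ar),0,np.cos(ar)])
    G=R@(np.array([cx_,cyy,zb+44*np.sin(ar)])+g*pn)/1e3+t
    yw=TR["yaw"]; h=np.array([np.cos(yw),np.sin(yw),0]); T_=np.radians(tau)
    Z=np.sin(T_)*h-np.cos(T_)*np.array([0,0,1]); X=np.cos(T_)*h+np.sin(T_)*np.array([0,0,1]); Y=np.cross(Z,X)
    return G+Z*(.019-0), np.column_stack([X,Y,Z])
E
python3 - <<'E'
from ik import *
for tau in (-30,-20,-10,0,5,10,14,18,20,22):
    p,R=ttarget(0,3,0,tau)
    for fl in (0,1):
        o=ik(p,R@np.diag([-1,-1,1]) if fl else R,20)
        print(tau,fl,[x.round(2).tolist() for x in o])
E
```

```text
-30 0 [[0.54, 0.77, 0.2, -0.14, -1.5, 1.33]]
-30 1 [[0.54, 0.77, 0.2, -0.14, -1.5, -1.81]]
-20 0 [[0.56, 0.68, 0.06, -0.11, -1.28, 1.32]]
-20 1 [[0.56, 0.68, 0.06, -0.11, -1.28, -1.83]]
-10 0 [[0.58, 0.6, -0.08, -0.06, -1.05, 1.28]]
-10 1 [[0.58, 0.6, -0.08, -0.06, -1.05, -1.86]]
0 0 [[0.61, 0.53, -0.24, 0.0, -0.8, 1.22]]
0 1 [[0.61, 0.53, -0.24, 0.0, -0.8, -1.92]]
5 0 [[0.62, 0.5, -0.32, 0.05, -0.67, 1.16]]
5 1 [[0.62, 0.5, -0.32, 0.05, -0.67, -1.98]]
10 0 [[0.64, 0.47, -0.42, 0.13, -0.52, 1.08]]
10 1 [[0.64, 0.47, -0.42, 0.13, -0.52, -2.06]]
14 0 [[0.64, 0.45, -0.51, 0.24, -0.4, 0.97]]
14 1 [[0.64, 0.45, -0.51, 0.24, -0.4, -2.18]]
18 0 [[0.63, 0.43, -0.65, 0.52, -0.23, 0.7]]
18 1 [[0.63, 0.43, -0.65, 0.52, -0.23, -2.44]]
20 0 []
20 1 []
22 0 []
22 1 []
```

```bash
cat >> ik.py <<'E'
def Rt(yawdeg,tau):
    yw=np.radians(yawdeg); h=np.array([np.cos(yw),np.sin(yw),0]); T_=np.radians(tau); k=np.array([0,0,1])
    Z=np.sin(T_)*h-np.cos(T_)*k; X=np.cos(T_)*h+np.sin(T_)*k
    return np.column_stack([X,np.cross(Z,X),Z])
E
python3 - <<'E'
from ik import *
print(row(np.array([.5393,-.1963,.19]),Rt(28.4,0)).round(4))
for t in (-24,-20):
  print([x.round(2).tolist() for x in ik(np.array([.5393,-.1963,.04]),Rt(28.4,t),20)])
print([x.round(2).tolist() for x in ik(np.array([.5393,-.1963,.04]),Rt(28.4,0),20)])
for g in (18,20,22,24):
  for (c,zb,a) in [(18,35,10),(12,6,10),(0,6,10),(0,6,12),(-1,3,0)]:
    o=ik(*ttarget(c,zb,a,22+a-g),8); print(g,c,zb,a,[x.round(2).tolist() for x in o])
E
```

```text
[-0.0411  0.41   -0.0082  0.0705 -0.0079 -0.4953]
[[0.03, 0.64, -0.2, 0.2, -1.12, 1.91]]
[[0.02, 0.61, -0.22, 0.18, -1.05, 1.93]]
[[-0.07, 0.49, -0.34, -0.0, -0.74, 2.13]]
18 18 35 10 [[0.65, 0.39, -0.46, 0.19, -0.51, 1.02]]
18 12 6 10 [[0.64, 0.43, -0.48, 0.22, -0.44, 0.99]]
18 0 6 10 [[0.65, 0.43, -0.52, 0.24, -0.41, 0.97]]
18 0 6 12 [[0.65, 0.41, -0.58, 0.33, -0.34, 0.88]]
18 -1 3 0 [[0.62, 0.5, -0.31, 0.04, -0.69, 1.17]]
20 18 35 10 [[0.64, 0.4, -0.41, 0.15, -0.57, 1.06]]
20 12 6 10 [[0.64, 0.44, -0.44, 0.16, -0.5, 1.05]]
20 0 6 10 [[0.65, 0.44, -0.47, 0.17, -0.48, 1.03]]
20 0 6 12 [[0.65, 0.42, -0.52, 0.24, -0.41, 0.97]]
20 -1 3 0 [[0.61, 0.51, -0.28, 0.02, -0.75, 1.2]]
22 18 35 10 [[0.64, 0.41, -0.37, 0.11, -0.63, 1.1]]
22 12 6 10 [[0.63, 0.46, -0.39, 0.12, -0.56, 1.09]]
22 0 6 10 [[0.64, 0.45, -0.43, 0.13, -0.54, 1.08]]
22 0 6 12 [[0.65, 0.43, -0.47, 0.17, -0.48, 1.03]]
22 -1 3 0 [[0.61, 0.53, -0.24, 0.0, -0.8, 1.22]]
24 18 35 10 [[0.63, 0.42, -0.34, 0.08, -0.68, 1.13]]
24 12 6 10 [[0.63, 0.47, -0.35, 0.09, -0.62, 1.13]]
24 0 6 10 [[0.64, 0.46, -0.39, 0.09, -0.6, 1.12]]
24 0 6 12 [[0.64, 0.44, -0.43, 0.13, -0.54, 1.08]]
24 -1 3 0 [[0.6, 0.54, -0.21, -0.02, -0.85, 1.23]]
```

```bash
python3 -m crank '[[-0.002,0.02,0,0.004,0,-0.03,0.3],[-0.005,0.055,0,0.01,0,-0.07,0.3],[-0.009,0.09,0,0.017,0,-0.11,0.3],[-0.012,0.13,0,0.023,0,-0.16,0.3],[-0.016,0.17,-0.003,0.03,0,-0.21,0.3],[-0.02,0.205,-0.004,0.036,0,-0.26,0.3],[-0.023,0.235,-0.005,0.04,0,-0.3,0.3],[-0.025,0.255,-0.006,0.044,0,-0.32,0.3]]' 35
python3 - <<'E'
from ik import *
print(row(np.array([.5393,-.1963,.12]),Rt(28.4,0)).round(4))
E
```

```text
clock: 11.87
eef_pos: [0.5549, -0.0438, 0.1795]
tool_rot: [[0.948, 0.317, 0.019], [0.317, -0.948, -0.022], [0.011, 0.027, -1.0]]
contact_force: [0.4, 0.4, -2.0]
finger_gap: 0.0598
[-0.0639  0.138   0.0625  0.0277 -0.0083 -0.1727]
```

```bash
python3 -m crank '[[-0.016,0.035,0.003,0.007,-0.002,-0.043,0.3],[-0.032,0.07,0.01,0.014,-0.004,-0.086,0.3],[-0.047,0.1,0.025,0.02,-0.006,-0.13,0.3],[-0.058,0.125,0.043,0.025,-0.008,-0.16,0.3],[-0.064,0.138,0.058,0.0277,-0.0083,-0.1727,0.3],[-0.064,0.138,0.0625,0.0277,-0.0083,-0.1727,0.3],[-0.064,0.138,0.0625,0.0277,-0.0083,-0.1727,0.3],[-0.064,0.138,0.0625,0.0277,-0.0083,-0.1727,0.3]]' 35
python3 - <<'E'
from ik import *
print(row(np.array([.5393,-.1963,.0195]),Rt(28.4,0)).round(4))
E
```

```text
clock: 12.53
eef_pos: [0.5398, -0.1957, 0.1208]
tool_rot: [[0.879, 0.477, 0.001], [0.477, -0.879, -0.0], [0.001, 0.001, -1.0]]
contact_force: [0.7, 0.6, -1.5]
finger_gap: 0.0595
[-0.0007  0.0002  0.1013  0.0006 -0.0007  0.0015]
```

```bash
python3 -m crank '[[-0.005,0,0.035,0,0,0,0.3],[-0.005,0,0.065,0,0,0,0.3],[-0.005,0,0.085,0,0,0,0.3],[-0.005,0,0.095,0,0,0,0.3],[-0.005,0,0.1,0,0,0,0.3],[-0.005,0,0.102,0,0,0,0.3],[-0.005,0,0.102,0,0,0,0.3],[-0.005,0,0.102,0,0,0,0.3]]' 35
```

```text
clock: 13.2
eef_pos: [0.5368, -0.198, 0.0203]
tool_rot: [[0.878, 0.478, 0.004], [0.478, -0.878, -0.001], [0.003, 0.002, -1.0]]
contact_force: [-0.6, 0.2, -1.3]
finger_gap: 0.0596
```

```bash
python3 -m crank '[[0,0,0.001,0,-0.002,0,0.3],[0,0,0.002,0,-0.003,0,0.3],[0,0,0.002,0,-0.003,0,0.3],[0,0,0.002,0,-0.003,0,0.3]]' 35
```

```text
clock: 13.53
eef_pos: [0.5371, -0.1981, 0.0188]
tool_rot: [[0.879, 0.478, 0.002], [0.478, -0.878, -0.002], [0.001, 0.003, -1.0]]
contact_force: [0.1, 0.4, -0.4]
finger_gap: 0.0595
```

```bash
python3 -m crank '[[0,0,0,0,0,0,1],[0,0,0,0,0,0,1],[0,0,0,0,0,0,1],[0,0,0,0,0,0,1],[0,0,0,0,0,0,1],[0,0,-0.01,0,-0.1,0,1],[0,0,-0.01,0,-0.2,0,1],[0,0,-0.01,0,-0.3,0,1]]' 35
python3 - <<'E'
from ik import *
# pile centre at pick: prior tcp
c=np.array([.5371,-.1981,.015]); R=Rt(28.4,-20); G=c+[0,0,.022]; p=G+R[:,2]*.019; print(p,row(p,R).round(4))
save("wrist","w6");
E
```

```text
clock: 14.2
eef_pos: [0.5377, -0.1986, 0.0304]
tool_rot: [[0.84, 0.478, -0.259], [0.455, -0.879, -0.146], [-0.297, 0.005, -0.955]]
contact_force: [-0.4, 0.4, -0.6]
finger_gap: 0.0867
[ 0.53138371 -0.20119079  0.01914584] [-0.0031 -0.0008  0.0128  0.0058 -0.0473  0.0003]
```

View pics/w6.png

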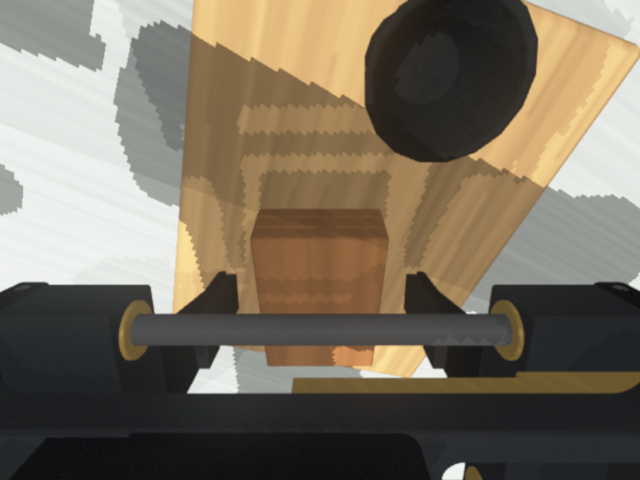

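```bash
python3 -m crank '[[-0.0015,0,0.004,0.003,-0.025,0,1],[-0.003,-0.0008,0.008,0.0058,-0.0473,0,1],[-0.0031,-0.0008,0.011,0.0058,-0.0473,0,1],[-0.0031,-0.0008,0.0125,0.0058,-0.0473,0,1],[-0.0031,-0.0008,0.0128,0.0058,-0.0473,0,1],[-0.0031,-0.0008,0.0128,0.0058,-0.0473,0,1]]' 35
```

```text
clock: 14.75
eef_pos: [0.5342, -0.1996, 0.0184]
tool_rot: [[0.824, 0.48, -0.301], [0.45, -0.877, -0.165], [-0.344, 0.001, -0.939]]
contact_force: [-0.5, 4.3, 6.5]
finger_gap: 0.087
```

```bash
python3 -m crank '[[-0.001,0,-0.0015,0,0,0,1],[-0.001,0,-0.0015,0,0,0,1],[-0.001,0,-0.0015,0,0,0,1]]' 35;  python3 -m crank '[[0,0,0,0,0,0,0.6],[0,0,0,0,0,0,0.5],[0,0,0,0,0,0,0.4],[0,0,0,0,0,0,0.3],[0,0,0,0,0,0,0.3],[0,0,0,0,0,0,0.3],[0,0,0,0,0,0,0.3],[0,0,0,0,0,0,0.3]]' 40
```

```text
clock: 15.0
eef_pos: [0.5331, -0.2002, 0.0202]
tool_rot: [[0.825, 0.479, -0.302], [0.449, -0.878, -0.165], [-0.344, 0.0, -0.939]]
contact_force: [0.1, -0.6, -0.2]
finger_gap: 0.0871
clock: 15.67
eef_pos: [0.533, -0.2002, 0.0201]
tool_rot: [[0.824, 0.479, -0.302], [0.449, -0.878, -0.165], [-0.344, 0.0, -0.939]]
contact_force: [0.3, -0.5, -0.8]
finger_gap: 0.0596
```

```bash
cat >> h.py <<'E'
EX,EZ,GAM=-3.8,5.1,np.radians(20.1)
def target(cx_,zb,a,cy_=0.0):
    R,t=trayT(); ar=np.radians(a); px=np.array([np.cos(ar),0,np.sin(ar)]); pn=np.array([-np.sin(ar),0,np.cos(ar)])
    p=np.array([cx_,cy_,zb+44*np.sin(ar)])+EX*px+EZ*pn
    b=ar-GAM; X=R@np.array([np.cos(b),0,np.sin(b)]); Z=-(R@np.array([-np.sin(b),0,np.cos(b)])); Y=np.cross(Z,X)
    return R@p/1e3+t, np.column_stack([X,Y,Z])
def where():
    s=ctrl.sense(); R,t=trayT(); R0=np.array(s["tool_rot"])@Ro.from_rotvec([0,GAM,0]).as_matrix(); X=R.T@R0[:,0]; Zn=-R.T@R0[:,2]; Yt=R.T@R0[:,1]
    p=R.T@(s["eef_pos"]-t)*1e3; c=p-EX*X-EZ*Zn; B=c-44*X; A=B+27*Zn; U=c+44*X
    d=dict(a=np.degrees(np.arctan2(X[2],X[0])),yaw=np.degrees(np.arctan2(X[1],X[0])),roll=np.degrees(np.arctan2(-Yt[2],-Yt[1])),c=c,B=B,A=A,U=U,F=(R.T@s["contact_force"]))
    return {k:np.round(v,2).tolist() for k,v in d.items()},round(float(s["finger_gap"]),4),round(float(s["clock"]),2)
E
python3 -m crank '[[0.003,0,-0.01,0,0,0,0.3],[0.01,0,-0.03,0,0,0,0.3],[0.021,0,-0.06,0,0,0,0.3],[0.034,0,-0.095,0,0,0,0.3],[0.045,0,-0.125,0,0,0,0.3],[0.051,0,-0.14,0,0,0,0.3],[0.051,0,-0.14,0,0,0,0.3],[0.051,0,-0.14,0,0,0,0.3]]' 40
python3 - <<'E'
from ik import *
save("wrist","w7"); print(where()); print(row(np.array([.56,.1,.17]),Rt(18,-5)).round(4)); print(row(*target(20,55,10)).round(4))
E
```

```text
clock: 16.33
eef_pos: [0.6176, -0.1535, 0.1342]
tool_rot: [[0.825, 0.479, -0.301], [0.45, -0.878, -0.164], [-0.343, -0.0, -0.939]]
contact_force: [-1.6, -0.1, -2.3]
finger_gap: 0.0599
({'a': -22.1, 'yaw': 15.14, 'roll': 5.44, 'c': [-19.5, -356.33, 91.97], 'B': [-59.04, -367.03, 108.02], 'A': [-48.88, -367.06, 133.04], 'U': [20.04, -345.62, 75.92], 'F': [-1.01, -0.49, -1.29]}, 0.0598, 16.38)
[ 0.055  -0.2499 -0.0592  0.039   0.2646  0.181 ]
[ 0.1283 -0.3355 -0.0305  0.0166  0.5575  0.2484]
```

View pics/w7.png

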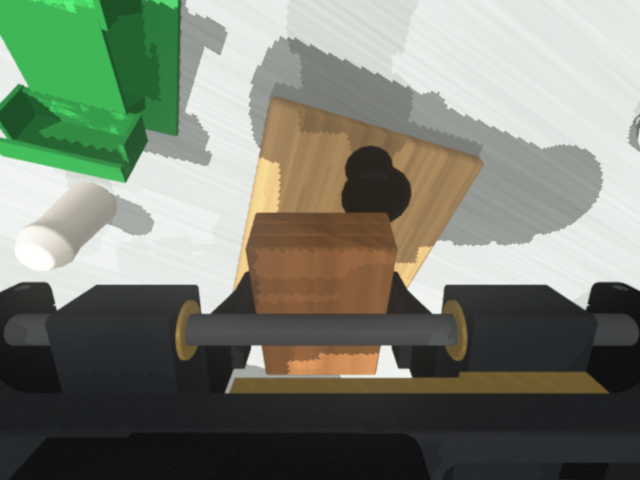

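Run:
```python
import cv2
im=cv2.imread('pics/w7.png'); cv2.imwrite('pics/w7c.png',cv2.resize(im[200:390,230:410],None,fx=4,fy=3,interpolation=cv2.INTER_CUBIC))
```

```text
(no output)
```

View pics/w7c.png

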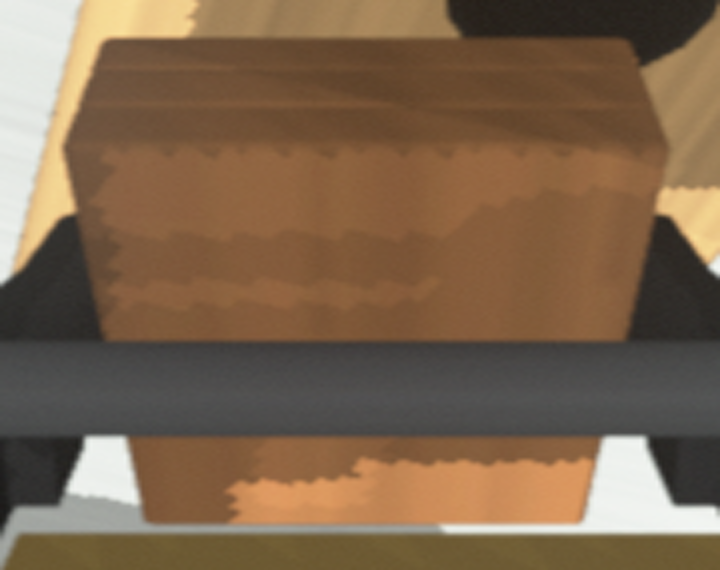

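Run:
```python
from h import *
from scipy.optimize import least_squares
s=ctrl.sense(); R=s["tool_rot"]; f,cx,cy,T=K("wrist"); Ti=np.linalg.inv(T)
print((R.T@(T[:3,3]-s["eef_pos"])*1e3).round(1),Ro.from_matrix(R.T@T[:3,:3]).as_euler('xyz',degrees=True).round(2))
c=lambda a,b:np.array([a/4+230-.4,b/3+200-.4])
O=[((44,-30,27),c(66,147)),((44,30,27),c(668,147)),((44,-30,0),c(104,40)),((44,30,0),c(632,40)),((-44,-30,27),c(143,523)),((-44,30,27),c(582,523))]
Rg=Ro.from_rotvec([0,0,0]).as_matrix()
def P(p,v):
    px,ez,a,oy=v[:4]; x,y,z=p; z=z-ez; x=x-px   # relative to TCP in pile axes
    q=np.array([x*np.cos(a)-z*np.sin(a), y+oy, -(x*np.sin(a)+z*np.cos(a))])/1e3
    w=Ti@np.append(s["eef_pos"]+R@q,1); return np.array([f*w[0]/w[2]+cx,f*w[1]/w[2]+cy])
v0=[-3.8,5.1,np.radians(20.1),0]
print([(P(p,v0)-u).round(1).tolist() for p,u in O])
r=least_squares(lambda v:np.concatenate([P(p,v)-u for p,u in O]),v0,x_scale=[1,1,.02,1]); print(r.x,np.degrees(r.x[2]),r.fun.round(1))
```

```text
[  76.9    0.7 -163.2] [-1.632e+01 -4.000e-02  9.004e+01]
[[-4.3, -6.2], [0.3, -6.3], [-2.6, -7.1], [-1.4, -7.1], [-1.0, -2.2], [0.4, -2.2]]
[0.43117495 6.3027526  0.35085595 0.68555609] 20.102565196174663 [-0.6  0.4  0.1  0.3  0.4 -0.5 -1.4 -0.6  1.3  0.2  0.6  0.2]
```

Run:
```python
from h import *
f,cx,cy,_=K("wrist")
A=Ro.from_euler('xyz',[-16.32,-.04,90.004],degrees=True).as_matrix(); tc=np.array([76.9,.7,-163.2])/1e3
def center(T):
    b=np.array([(97,70),(413,70),(398,535),(105,535)])/5+[269.6,79.6]; P=[]
    for u in b:
        d=T[:3,:3]@np.array([(u[0]-cx)/f,(u[1]-cy)/f,1]); P.append(T[:3,3]+d*(.042-T[2,3])/d[2])
    return np.mean(P,0)
T2=np.load('w2T.npy'); print(center(T2))
R=T2[:3,:3]@A.T; print("tcp at w2T",T2[:3,3]-R@tc)
# crank-end pose
R0=np.array([[0.883,0.47,.003],[.47,-.883,.001],[.003,0,-1.]]); p0=np.array([.4749,-.2336,.2235])
T=np.eye(4);T[:3,:3]=R0@A;T[:3,3]=p0+R0@tc; print(center(T))
T1=np.load('w1T.npy'); R=T1[:3,:3]@A.T; print("tcp at w1T",T1[:3,3]-R@tc, R.round(3).tolist())
```

```text
[ 0.53877947 -0.19800186  0.042     ]
tcp at w2T [ 0.47539197 -0.23196183  0.22355683]
[ 0.53836715 -0.19970835  0.042     ]
tcp at w1T [0.49269519 0.19016175 0.22244718] [[0.983, 0.184, -0.001], [0.184, -0.983, 0.0], [-0.0, -0.0, -1.0]]
```

```bash
cat >> h.py <<'E'
EX,EZ=-1.2,5.6
TR.update(x=.5816,y=.2061)
E
python3 - <<'E'
from ik import *
print(row(np.array([.60,-.10,.20]),Rt(24,-15)).round(4))
print(row(np.array([.59,.03,.20]),Rt(20,-8)).round(4))
print(target(20,80,9), row(*target(20,80,9)).round(4))
print([x.round(2) for x in ik(*target(20,80,9),6)])
E
```

```text
[-0.0123 -0.0551 -0.0667  0.0228  0.0907  0.0766]
[ 0.0379 -0.1741 -0.085   0.0351  0.2125  0.1458]
(array([0.56425455, 0.20161416, 0.14223085]), array([[ 9.50681011e-01,  2.50380004e-01,  1.83072307e-01],
       [ 2.45862826e-01, -9.68147640e-01,  4.73457178e-02],
       [ 1.89095443e-01, -1.38777878e-17, -9.81958713e-01]])) [ 0.1138 -0.337  -0.0511  0.0187  0.5401  0.248 ]
[array([ 0.65,  0.32, -0.36,  0.11, -0.71,  1.09])]
```

```bash
python3 -m crank '[[-0.006,-0.015,-0.03,0.006,0.03,0.02,0.3],[-0.012,-0.04,-0.06,0.015,0.07,0.05,0.3],[0,-0.075,-0.073,0.024,0.11,0.085,0.3],[0.012,-0.11,-0.078,0.029,0.15,0.11,0.3],[0.025,-0.145,-0.083,0.033,0.185,0.13,0.3],[0.037,-0.17,-0.085,0.035,0.21,0.144,0.3],[0.045,-0.19,-0.085,0.035,0.22,0.15,0.3],[0.048,-0.2,-0.085,0.035,0.225,0.155,0.3]]' 40
python3 - <<'E'
from ik import *
print(where());print(row(*target(20,70,9)).round(4))
E
```

```text
clock: 17.05
eef_pos: [0.5836, 0.0587, 0.195]
tool_rot: [[0.934, 0.335, -0.122], [0.332, -0.942, -0.044], [-0.13, 0.0, -0.992]]
contact_force: [-0.8, -0.3, -1.8]
finger_gap: 0.0592
({'a': -9.32, 'yaw': 5.0, 'roll': 1.87, 'c': [22.17, -143.05, 141.81], 'B': [-21.09, -146.83, 148.91], 'A': [-16.67, -147.34, 175.54], 'U': [65.43, -139.26, 134.7], 'F': [-1.43, -0.09, -1.37]}, 0.0592, 17.05)
[ 0.0411 -0.1409  0.0571 -0.0022  0.3204  0.0885]
```

```bash
python3 -m crank '[[0.01,-0.035,0.005,0,0.08,0.022,0.3],[0.021,-0.07,0.013,-0.001,0.16,0.044,0.3],[0.031,-0.105,0.027,-0.002,0.24,0.066,0.3],[0.038,-0.13,0.043,-0.002,0.295,0.081,0.3],[0.041,-0.141,0.054,-0.002,0.32,0.0885,0.3],[0.041,-0.141,0.057,-0.002,0.32,0.0885,0.3],[0.041,-0.141,0.057,-0.002,0.32,0.0885,0.3],[0.041,-0.141,0.057,-0.002,0.32,0.0885,0.3]]' 40
python3 - <<'E'
from ik import *
print(where());print(row(*target(16,22,9)).round(4)); print(row(*target(16,6,9)).round(4))
E
```

```text
clock: 17.72
eef_pos: [0.568, 0.2015, 0.1329]
tool_rot: [[0.951, 0.25, 0.182], [0.245, -0.968, 0.046], [0.187, 0.001, -0.982]]
contact_force: [0.5, 0.7, -0.6]
finger_gap: 0.0597
({'a': 8.9, 'yaw': -0.01, 'roll': -0.05, 'c': [19.79, -1.01, 76.85], 'B': [-23.68, -1.0, 70.04], 'A': [-27.85, -0.97, 96.72], 'U': [63.26, -1.02, 83.65], 'F': [0.44, 0.59, -0.77]}, 0.0597, 17.72)
[ 0.0056 -0.001   0.0478  0.0008  0.0018 -0.0005]
[ 0.0087 -0.0011  0.0635  0.0008  0.0018 -0.0005]
```

```bash
cat > ov.py <<'E'
from h import *
import sys
def ov(tag,pile=True,crop=True):
    R,t=trayT(); out=[]
    s=ctrl.sense(); R0=np.array(s["tool_rot"])@Ro.from_rotvec([0,GAM,0]).as_matrix(); X=R0[:,0];N=-R0[:,2];Y=-R0[:,1]
    c=s["eef_pos"]-EX/1e3*X-EZ/1e3*N
    for n,(u0,v0,w,h) in dict(scene=(340,225,100,90),side=(230,150,100,90)).items():
        im=cv2.cvtColor(optics.get_image(n),cv2.COLOR_RGB2BGR); k=4
        big=cv2.resize(im[v0:v0+h,u0:u0+w],None,fx=k,fy=k,interpolation=cv2.INTER_CUBIC); raw=big.copy()
        def L(P,col):
            q=np.array([((proj(n,x)-[u0,v0]+.5)*k) for x in P]).round().astype(int); cv2.polylines(big,[q.reshape(-1,1,2)],True,col,1,cv2.LINE_AA)
        for P in ([(46,32,11),(46,-32,11),(49,-35,11),(49,35,11)],[(-35,35,38),(-35,-35,38),(-49,-35,38),(-49,35,38)],[(-27,27,3),(31,27,3),(31,-27,3),(-27,-27,3)]):
            L([R@np.array(p)/1e3+t for p in P],(0,255,255))
        if pile:
            for z in (0,27): L([c+(a*44*X+b*30*Y+z*N)/1e3 for a,b in ((1,1),(1,-1),(-1,-1),(-1,1))],(255,255,0))
        out.append(np.vstack([raw,big])[:720])
    m=np.hstack(out); m=cv2.resize(m,None,fx=.83,fy=.83); cv2.imwrite(f'pics/{tag}.png',m); print(m.shape)
if __name__=="__main__": ov(sys.argv[1])
E
python3 ov.py o1
```

```text
(598, 664, 3)
```

View pics/o1.png

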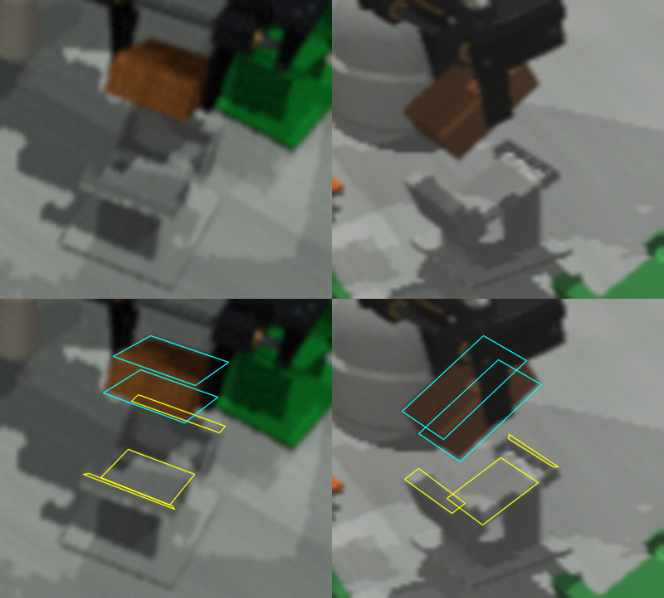

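Run:
```python
import ov; from h import *
import numpy as np
R,t=trayT()
s=ctrl.sense(); R0=np.array(s["tool_rot"])@Ro.from_rotvec([0,GAM,0]).as_matrix(); X=R0[:,0];N=-R0[:,2];Y=-R0[:,1]
c=s["eef_pos"]-EX/1e3*X-EZ/1e3*N
for n,(u0,v0,w,h) in dict(scene=(350,232,70,60),side=(250,155,56,60)).items():
    im=cv2.cvtColor(optics.get_image(n),cv2.COLOR_RGB2BGR); k=10
    big=cv2.convertScaleAbs(cv2.resize(im[v0:v0+h,u0:u0+w],None,fx=k,fy=k,interpolation=cv2.INTER_LANCZOS4),alpha=1.4)
    def L(P,col):
        q=np.array([((proj(n,x)-[u0,v0]+.5)*k) for x in P]).round().astype(int); cv2.polylines(big,[q.reshape(-1,1,2)],True,col,1,cv2.LINE_AA)
    for P in ([(46,32,11),(46,-32,11),(49,-35,11),(49,35,11)],[(-35,35,38),(-35,-35,38),(-49,-35,38),(-49,35,38)],[(-27,27,3),(31,27,3),(31,-27,3),(-27,-27,3)]):
        L([R@np.array(p)/1e3+t for p in P],(0,255,255))
    for z in (0,27): L([c+(a*44*X+b*30*Y+z*N)/1e3 for a,b in ((1,1),(1,-1),(-1,-1),(-1,1))],(255,255,0))
    cv2.imwrite(f'pics/z_{n}.png',big)
```

```text
(no output)
```

View pics/z_scene.png

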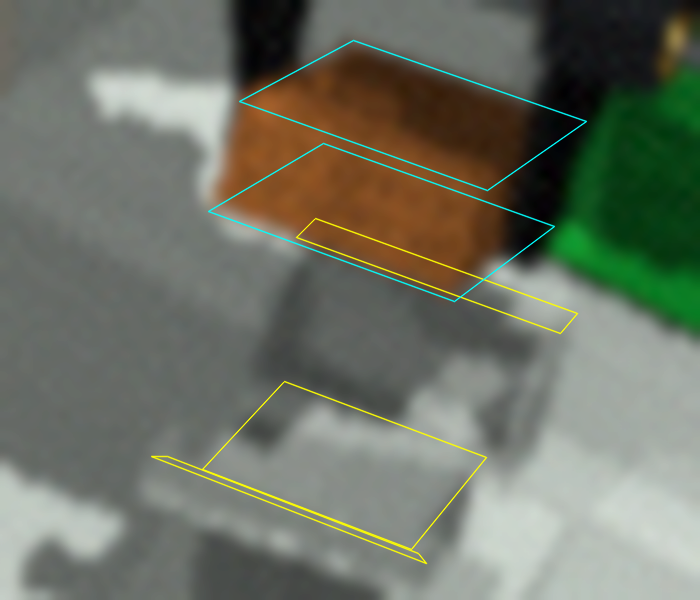

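View pics/z_side.png

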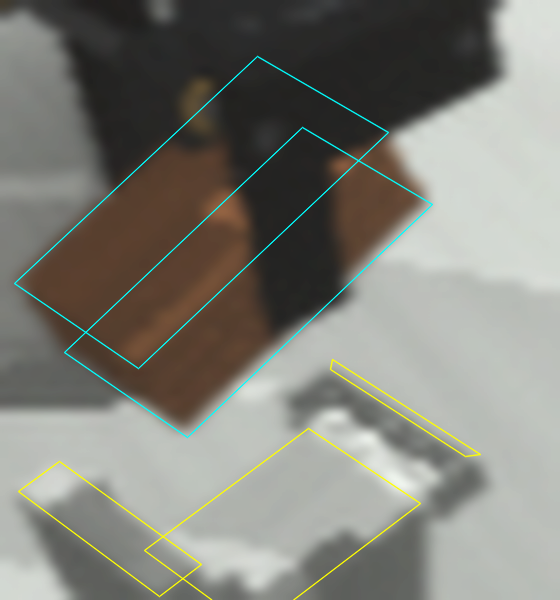

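Run:
```python
from ik import *
print(where());print(row(*target(19,25,9)).round(4)); print(row(*target(19,9,9)).round(4))
```

```text
({'a': 9.04, 'yaw': -0.1, 'roll': -0.0, 'c': [20.94, -0.79, 77.41], 'B': [-22.51, -0.72, 70.49], 'A': [-26.75, -0.71, 97.16], 'U': [64.4, -0.86, 84.32], 'F': [0.91, -0.52, -2.12]}, 0.0599, 17.92)
[ 0.0068 -0.0008  0.0451 -0.0003 -0.0007 -0.0017]
[ 0.0099 -0.0008  0.0608 -0.0003 -0.0007 -0.0017]
```

```bash
python3 -m crank '[[0.002,-0.0008,0.012,0,0,-0.0015,0.3],[0.004,-0.0008,0.026,0,0,-0.0015,0.3],[0.006,-0.0008,0.038,0,0,-0.0015,0.3],[0.0075,-0.0008,0.047,0,0,-0.0015,0.3],[0.0085,-0.0008,0.053,0,0,-0.0015,0.3],[0.0095,-0.0008,0.058,0,0,-0.0015,0.3],[0.0099,-0.0008,0.0605,0,0,-0.0015,0.3],[0.0099,-0.0008,0.0608,0,0,-0.0015,0.3]]' 40
python3 - <<'E'
from ik import *
print(where());print(row(*target(19,9,9)).round(4));print(row(*target(3,6,9)).round(4))
E
python3 ov.py o2
```

```text
clock: 18.58
eef_pos: [0.5892, 0.208, 0.0754]
tool_rot: [[0.951, 0.25, 0.183], [0.246, -0.968, 0.047], [0.189, 0.0, -0.982]]
contact_force: [0.0, -0.0, -1.6]
finger_gap: 0.0595
({'a': 9.01, 'yaw': -0.01, 'roll': -0.0, 'c': [18.84, -0.06, 15.32], 'B': [-24.62, -0.06, 8.43], 'A': [-28.84, -0.05, 35.1], 'U': [62.3, -0.07, 22.21], 'F': [-0.62, -0.05, -1.52]}, 0.0595, 18.58)
[ 0.     -0.0001 -0.0006  0.     -0.0001 -0.0001]
[-0.0151 -0.0001  0.0054  0.     -0.0001 -0.0001]
(598, 664, 3)
```

View pics/o2.png

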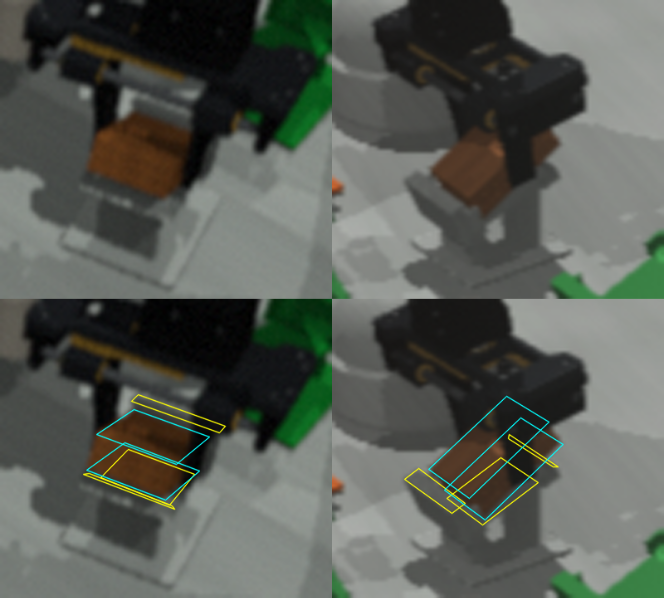

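```bash
python3 -m crank '[[0,0,0.001,0,0,0,0.3],[0,0,0.002,0,0,0,0.3],[0,0,0.003,0,0,0,0.3],[0,0,0.003,0,0,0,0.3]]' 40
python3 - <<'E'
from ik import *
print(where());
E
python3 -m crank '[[0,0,0.001,0,0,0,0.3],[0,0,0.002,0,0,0,0.3],[0,0,0.002,0,0,0,0.3]]' 40
python3 - <<'E'
from ik import *
print(where());
E
```

```text
clock: 19.02
eef_pos: [0.5897, 0.2083, 0.0733]
tool_rot: [[0.95, 0.25, 0.184], [0.246, -0.968, 0.048], [0.19, -0.0, -0.982]]
contact_force: [0.1, -0.4, -1.6]
finger_gap: 0.0596
({'a': 9.07, 'yaw': -0.01, 'roll': 0.03, 'c': [18.63, 0.1, 13.12], 'B': [-24.82, 0.11, 6.19], 'A': [-29.07, 0.1, 32.85], 'U': [62.08, 0.1, 20.06], 'F': [-0.62, -0.38, -1.43]}, 0.0596, 19.02)
clock: 19.27
eef_pos: [0.59, 0.2084, 0.0712]
tool_rot: [[0.951, 0.25, 0.184], [0.246, -0.968, 0.048], [0.19, -0.0, -0.982]]
contact_force: [0.3, 0.4, -0.7]
finger_gap: 0.0597
({'a': 9.06, 'yaw': -0.01, 'roll': 0.02, 'c': [18.09, 0.09, 11.04], 'B': [-25.36, 0.1, 4.11], 'A': [-29.61, 0.09, 30.77], 'U': [61.54, 0.07, 17.96], 'F': [0.12, 0.27, -0.78]}, 0.0597, 19.27)
```

```bash
python3 -m crank '[[0,0,0.001,0,0,0,0.3],[0,0,0.0015,0,0,0,0.3],[0,0,0.0015,0,0,0,0.3]]' 40
python3 - <<'E'
from ik import *
print(where());
E
python3 -m crank '[[0,0,0.001,0,0,0,0.3],[0,0,0.0015,0,0,0,0.3],[0,0,0.0015,0,0,0,0.3]]' 40
python3 - <<'E'
from ik import *
print(where());
E
```

```text
clock: 19.52
eef_pos: [0.5902, 0.2084, 0.0695]
tool_rot: [[0.951, 0.25, 0.184], [0.246, -0.968, 0.048], [0.19, -0.0, -0.982]]
contact_force: [0.3, -0.8, -2.2]
finger_gap: 0.06
({'a': 9.04, 'yaw': -0.01, 'roll': 0.02, 'c': [17.64, 0.06, 9.41], 'B': [-25.81, 0.07, 2.5], 'A': [-30.05, 0.06, 29.16], 'U': [61.1, 0.05, 16.32], 'F': [-0.75, -0.88, -2.11]}, 0.06, 19.52)
clock: 19.77
eef_pos: [0.5907, 0.2085, 0.069]
tool_rot: [[0.95, 0.251, 0.184], [0.246, -0.968, 0.048], [0.19, -0.0, -0.982]]
contact_force: [-1.4, -1.0, 4.6]
finger_gap: 0.0599
({'a': 9.07, 'yaw': 0.0, 'roll': 0.01, 'c': [17.88, 0.06, 8.72], 'B': [-25.57, 0.06, 1.78], 'A': [-29.83, 0.05, 28.44], 'U': [61.33, 0.06, 15.65], 'F': [0.25, -0.61, 4.84]}, 0.0599, 19.77)
```

```bash
echo 'EX,EZ=-1.2,4.6' >> h.py
python3 - <<'E'
from ik import *
print(where()); 
for c in (17.9,10,5,2,-1): print(c,row(*target(c,4.6,9)).round(4))
E
```

```text
({'a': 9.07, 'yaw': 0.0, 'roll': 0.01, 'c': [17.72, 0.06, 9.7], 'B': [-25.73, 0.06, 2.77], 'A': [-29.99, 0.05, 29.43], 'U': [61.17, 0.06, 16.64], 'F': [0.25, -0.61, 4.84]}, 0.0599, 19.77)
17.9 [-0.0002  0.0001 -0.0018 -0.0001 -0.0012  0.0001]
10 [-0.0079  0.0001 -0.0003 -0.0001 -0.0012  0.0001]
5 [-0.0128  0.0001  0.0007 -0.0001 -0.0012  0.0001]
2 [-0.0158  0.0001  0.0013 -0.0001 -0.0012  0.0001]
-1 [-0.0187  0.0001  0.0018 -0.0001 -0.0012  0.0001]
```

```bash
python3 -m crank '[[0,0,-0.0018,0,0,0,0.3],[-0.002,0,-0.0015,0,-0.001,0,0.3],[-0.005,0,-0.0009,0,-0.001,0,0.3],[-0.0079,0,-0.0003,0,-0.001,0,0.3],[-0.0105,0,0.0002,0,-0.001,0,0.3],[-0.0128,0,0.0007,0,-0.001,0,0.3],[-0.0128,0,0.0007,0,-0.001,0,0.3]]' 40
python3 - <<'E'
from ik import *
print(where());
for c in (4,2,0,-1,-2): print(c,row(*target(c,4.6,9)).round(4))
E
```

```text
clock: 20.35
eef_pos: [0.5778, 0.205, 0.0653]
tool_rot: [[0.951, 0.251, 0.182], [0.246, -0.968, 0.047], [0.188, 0.0, -0.982]]
contact_force: [0.9, -0.1, -1.1]
finger_gap: 0.0599
({'a': 8.94, 'yaw': 0.02, 'roll': -0.01, 'c': [3.96, -0.12, 11.3], 'B': [-39.51, -0.13, 4.47], 'A': [-43.7, -0.12, 31.14], 'U': [47.42, -0.1, 18.14], 'F': [0.41, -0.32, -1.34]}, 0.0599, 20.35)
4 [ 0.     -0.0001 -0.0002  0.0003  0.0011  0.0002]
2 [-0.002  -0.0001  0.0002  0.0003  0.0011  0.0002]
0 [-0.0039 -0.0001  0.0006  0.0003  0.0011  0.0002]
-1 [-0.0049 -0.0001  0.0008  0.0003  0.0011  0.0002]
-2 [-0.0059 -0.0001  0.001   0.0003  0.0011  0.0002]
```

Freely under the lip with no contact yet. I continue to the lower wall in small steps.

```bash
python3 -m crank '[[-0.001,0,0,0,0,0,0.3],[-0.002,0,0.0002,0,0,0,0.3],[-0.002,0,0.0002,0,0,0,0.3]]' 40
python3 - <<'E'
from ik import *
print(where());
E
python3 -m crank '[[-0.001,0,0.0001,0,0,0,0.3],[-0.0015,0,0.0003,0,0,0,0.3],[-0.0015,0,0.0003,0,0,0,0.3]]' 40
python3 - <<'E'
from ik import *
print(where());
E
```

```text
clock: 20.6
eef_pos: [0.5757, 0.2044, 0.0646]
tool_rot: [[0.951, 0.251, 0.182], [0.246, -0.968, 0.047], [0.188, 0.0, -0.982]]
contact_force: [0.1, -0.9, -1.2]
finger_gap: 0.0597
({'a': 8.92, 'yaw': 0.02, 'roll': -0.02, 'c': [1.7, -0.17, 11.46], 'B': [-41.76, -0.18, 4.64], 'A': [-45.95, -0.17, 31.32], 'U': [45.17, -0.15, 18.28], 'F': [-0.56, -0.92, -1.06]}, 0.0597, 20.6)
clock: 20.85
eef_pos: [0.5748, 0.2043, 0.0644]
tool_rot: [[0.951, 0.251, 0.183], [0.246, -0.968, 0.047], [0.189, 0.0, -0.982]]
contact_force: [1.3, -0.6, -1.4]
finger_gap: 0.0597
({'a': 8.99, 'yaw': 0.03, 'roll': 0.0, 'c': [0.79, -0.02, 11.6], 'B': [-42.67, -0.05, 4.73], 'A': [-46.89, -0.05, 31.4], 'U': [44.25, 0.0, 18.47], 'F': [0.45, -0.91, -1.7]}, 0.0597, 20.85)
```

```bash
python3 -m crank '[[-0.001,0,0.0001,0,0,0,0.3],[-0.0015,0,0.0003,0,0,0,0.3],[-0.0015,0,0.0003,0,0,0,0.3]]' 40
python3 - <<'E'
from ik import *
print(where());
E
python3 -m crank '[[-0.001,0,0.0001,0,0,0,0.3],[-0.0015,0,0.0003,0,0,0,0.3],[-0.0015,0,0.0003,0,0,0,0.3]]' 40
python3 - <<'E'
from ik import *
print(where());
E
```

```text
clock: 21.1
eef_pos: [0.5746, 0.2045, 0.0646]
tool_rot: [[0.95, 0.252, 0.185], [0.247, -0.968, 0.049], [0.192, -0.0, -0.981]]
contact_force: [3.5, -0.8, -0.0]
finger_gap: 0.0597
({'a': 9.15, 'yaw': 0.05, 'roll': 0.05, 'c': [0.73, 0.18, 11.86], 'B': [-42.71, 0.14, 4.86], 'A': [-47.0, 0.12, 31.52], 'U': [44.17, 0.22, 18.86], 'F': [2.95, -1.64, -1.19]}, 0.0597, 21.1)
clock: 21.35
eef_pos: [0.5745, 0.2047, 0.0648]
tool_rot: [[0.949, 0.252, 0.188], [0.247, -0.968, 0.05], [0.195, -0.001, -0.981]]
contact_force: [5.3, -0.4, -0.2]
finger_gap: 0.0594
({'a': 9.32, 'yaw': 0.07, 'roll': 0.09, 'c': [0.78, 0.4, 12.13], 'B': [-42.64, 0.35, 5.0], 'A': [-47.02, 0.3, 31.64], 'U': [44.19, 0.46, 19.25], 'F': [4.57, -1.7, -2.05]}, 0.0594, 21.35)
```

```bash
echo 'EX,EZ=-2.1,4.6' >> h.py
python3 - <<'E'
from ik import *
print(where())
for c,z,a in ((2.3,4.5,9),(1.6,4.3,7.2),(.95,4.1,5.4),(.2,3.9,3.6),(-.5,3.7,1.8),(-1.2,3.5,0),(-1.2,3,0),(-1.2,2.5,0)): print(c,z,a,row(*target(c,z,a)).round(4).tolist())
E
```

```text
({'a': 9.32, 'yaw': 0.07, 'roll': 0.09, 'c': [1.66, 0.4, 12.27], 'B': [-41.75, 0.35, 5.14], 'A': [-46.13, 0.3, 31.79], 'U': [45.08, 0.46, 19.4], 'F': [4.57, -1.7, -2.05]}, 0.0594, 21.35)
2.3 4.5 9 [0.0008, 0.0004, 0.0007, -0.0013, -0.0057, 0.0018]
1.6 4.3 7.2 [0.0005, 0.0004, 0.0023, -0.0013, -0.0371, 0.0018]
0.95 4.1 5.4 [0.0003, 0.0004, 0.0039, -0.0012, -0.0685, 0.0018]
0.2 3.9 3.6 [-0.0, 0.0004, 0.0054, -0.0012, -0.0999, 0.0018]
-0.5 3.7 1.8 [-0.0003, 0.0004, 0.007, -0.0012, -0.1313, 0.0019]
-1.2 3.5 0 [-0.0005, 0.0004, 0.0086, -0.0012, -0.1627, 0.0019]
-1.2 3 0 [-0.0005, 0.0004, 0.0091, -0.0012, -0.1627, 0.0019]
-1.2 2.5 0 [-0.0004, 0.0004, 0.0096, -0.0012, -0.1627, 0.0019]
```

```bash
python3 -m crank '[[0.0008,0.0004,0.0007,-0.001,-0.006,0.0018,0.3],[0.0007,0.0004,0.0015,-0.001,-0.02,0.0018,0.3],[0.0005,0.0004,0.0023,-0.001,-0.037,0.0018,0.3],[0.0004,0.0004,0.0031,-0.001,-0.053,0.0018,0.3],[0.0003,0.0004,0.0039,-0.001,-0.0685,0.0018,0.3],[0.0001,0.0004,0.0047,-0.001,-0.084,0.0018,0.3],[0,0.0004,0.0054,-0.001,-0.1,0.0018,0.3],[0,0.0004,0.0054,-0.001,-0.1,0.0018,0.3]]' 40
python3 - <<'E'
from ik import *
print(where())
for c,z,a in ((-.5,3.7,1.8),(-1.2,3.5,0),(-1.2,3,0),(-1.2,2.5,0)): print(c,z,a,row(*target(c,z,a)).round(4).tolist())
E
```

```text
clock: 22.02
eef_pos: [0.5755, 0.2046, 0.0589]
tool_rot: [[0.964, 0.25, 0.09], [0.249, -0.968, 0.024], [0.093, -0.0, -0.996]]
contact_force: [0.5, -0.5, -1.6]
finger_gap: 0.0597
({'a': 3.46, 'yaw': -0.04, 'roll': -0.0, 'c': [-0.12, 0.03, 6.16], 'B': [-44.04, 0.06, 3.51], 'A': [-45.67, 0.06, 30.46], 'U': [43.8, 0.0, 8.82], 'F': [-0.23, -0.59, -1.65]}, 0.0597, 22.02)
-0.5 3.7 1.8 [0.0001, 0.0, 0.001, -0.0001, -0.029, -0.0007]
-1.2 3.5 0 [-0.0, 0.0, 0.0027, -0.0001, -0.0604, -0.0006]
-1.2 3 0 [0.0001, 0.0, 0.0031, -0.0001, -0.0604, -0.0006]
-1.2 2.5 0 [0.0002, 0.0, 0.0036, -0.0001, -0.0604, -0.0006]
```

```bash
python3 -m crank '[[0.0001,0,0.0005,0,-0.015,0,0.3],[0.0001,0,0.001,0,-0.029,-0.0005,0.3],[0,0,0.0018,0,-0.045,-0.0006,0.3],[0,0,0.0027,0,-0.06,-0.0006,0.3],[0,0,0.0027,0,-0.0604,-0.0006,0.3],[0.0001,0,0.003,0,-0.0604,-0.0006,0.3],[0.0001,0,0.003,0,-0.0604,-0.0006,0.3]]' 40
python3 - <<'E'
from ik import *
print(where())
E
python3 ov.py o3
```

```text
clock: 22.6
eef_pos: [0.5754, 0.2044, 0.0562]
tool_rot: [[0.968, 0.25, 0.031], [0.25, -0.968, 0.008], [0.032, 0.0, -0.999]]
contact_force: [-3.0, 0.5, 3.0]
finger_gap: 0.0598
({'a': -0.04, 'yaw': -0.0, 'roll': -0.01, 'c': [-1.54, -0.05, 3.55], 'B': [-45.54, -0.05, 3.58], 'A': [-45.52, -0.05, 30.58], 'U': [42.46, -0.06, 3.51], 'F': [-1.47, 1.27, 3.86]}, 0.0598, 22.6)
(598, 664, 3)
```

View pics/o3.png

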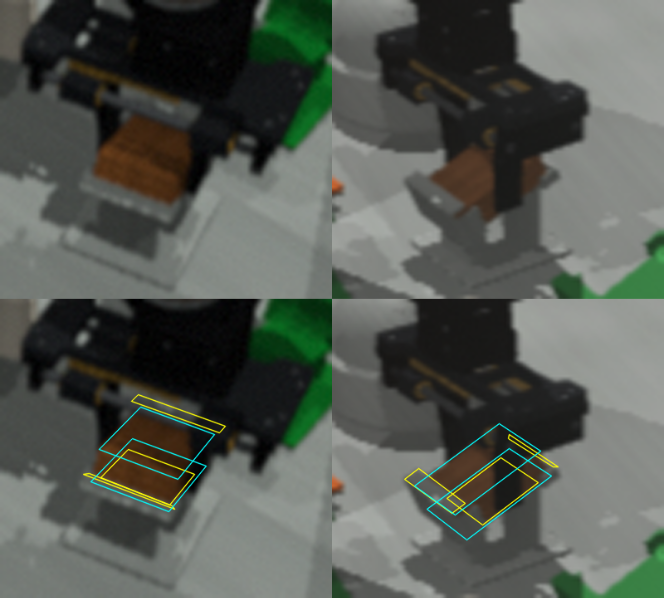

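```bash
python3 -m crank '[[0,0,0.0006,0,0,0,0.3],[0,0,0.001,0,0,0,0.3],[0,0,0.001,0,0,0,0.3]]' 40
python3 - <<'E'
from ik import *
print(where())
E
```

```text
clock: 22.95
eef_pos: [0.5754, 0.2044, 0.0562]
tool_rot: [[0.968, 0.251, 0.032], [0.25, -0.968, 0.008], [0.033, 0.0, -0.999]]
contact_force: [-4.4, 0.0, 7.2]
finger_gap: 0.0599
({'a': -0.0, 'yaw': 0.01, 'roll': -0.0, 'c': [-1.53, -0.05, 3.54], 'B': [-45.53, -0.06, 3.54], 'A': [-45.53, -0.06, 30.54], 'U': [42.47, -0.05, 3.53], 'F': [-1.22, 1.13, 8.28]}, 0.0599, 22.95)
```

```bash
python3 -m crank '[[0,0,0,0,0,0,0.8],[0,0,0,0,0,0,1],[0,0,0,0,0,0,1],[0,0,0,0,0,0,1],[0,0,0,0,0,0,1],[0,0,0,0,0,0,1]]' 40
python3 -m crank '[[0,0,-0.006,0,0,0,1],[0,0,-0.016,0,0,0,1],[0,0,-0.035,0,0,0,1],[0,0,-0.06,0,0,0,1],[0,0,-0.09,0,0,0,1],[0,0,-0.12,0,0,0,1],[0,0,-0.14,0,0,0,1],[0,0,-0.14,0,0,0,1]]'
python3 -m crank '[[-0.035,0,-0.005,0,0,0,1],[-0.07,0,-0.01,0,0,0,1],[-0.1,0,-0.02,0,0,0,1],[-0.1,0,-0.02,0,0,0,1],[-0.1,0,-0.02,0,0,0,1],[-0.1,0,-0.02,0,0,0,1]]'
python3 - <<'E'
from h import *
np.save('w8T.npy',K("wrist")[3]);save("wrist","w8"); save("side","s8"); save("scene","c8")
a=[cv2.imread('pics/w8.png')[40:240,200:440],cv2.imread('pics/s8.png')[165:245,235:331],cv2.imread('pics/c8.png')[240:320,335:431]]
b=[cv2.resize(x,(396,330),interpolation=cv2.INTER_CUBIC) for x in a]
cv2.imwrite('pics/m8.png',np.hstack(b[:2])); cv2.imwrite('pics/m9.png',cv2.resize(b[2],(600,500)))
E
```

```text
clock: 23.45
eef_pos: [0.5755, 0.2044, 0.0559]
tool_rot: [[0.968, 0.25, 0.032], [0.25, -0.968, 0.008], [0.033, 0.0, -0.999]]
contact_force: [-0.7, 0.0, 0.1]
finger_gap: 0.0856
clock: 24.12
eef_pos: [0.5738, 0.2046, 0.2031]
tool_rot: [[0.967, 0.252, 0.043], [0.251, -0.968, 0.014], [0.045, -0.002, -0.999]]
contact_force: [0.5, -0.1, 1.2]
finger_gap: 0.0872
clock: 24.62
eef_pos: [0.4765, 0.1795, 0.2193]
tool_rot: [[0.967, 0.252, 0.045], [0.251, -0.968, 0.015], [0.047, -0.003, -0.999]]
contact_force: [0.4, 0.3, 0.0]
finger_gap: 0.0871
```

View pics/m8.png

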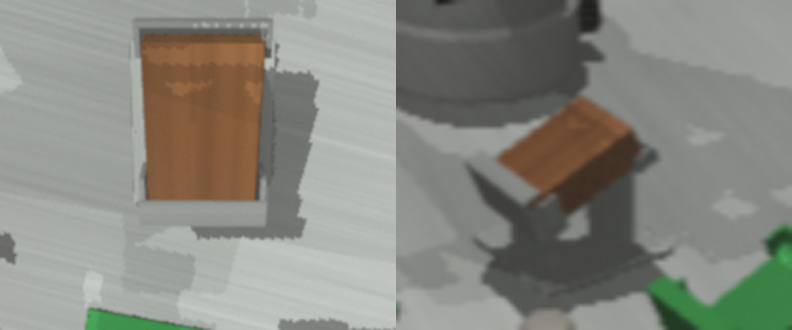

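View pics/c8.png

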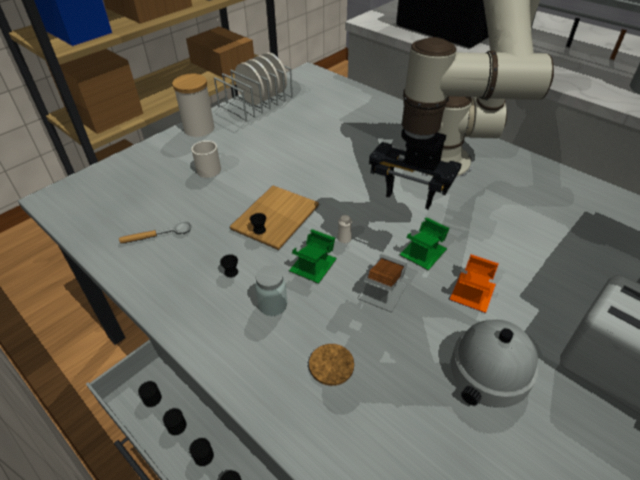

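View pics/m9.png

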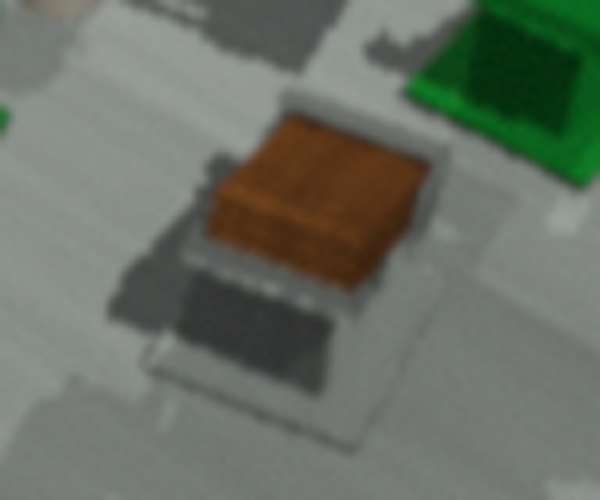

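The three views show the pile lying flat inside the steel holder. Its lower end is under the lip (wrist crop row ~200) and its upper end is inside the rim. The shaker, cups, jar and decoys are where they were.

Run:
```python
from h import *
print(ctrl.sense()["joint_vel"].round(3), ctrl.finish_job())
```

```text
the job is handed in; nothing more can be done
[-0.     0.007 -0.001  0.     0.001  0.   ] None
```

The three coasters are in the steel holder as one pile, flat on its floor with the lower end under the curled lip. The job was handed in at about 25 s of the 51 s allowed.

**What I did:**
- **First grasp:** I picked the pile up square and carried it to the holder. Joint 5 stopped at its limit before the tool could tilt steeply enough.
- **Regrasp:** I set the pile back on the board about 3 mm from where it had lain. I gripped it again with the tool leaning 20°.
- **Placing:** I carried it over at 9° steeper than the floor and felt for the floor. Then I slid it under the lip to the lower wall (about 5 N), swung the upper end down, pressed lightly (about 8 N), let go and backed away.

**Last checks:**
- **Fit:** At release the pile was within 0.1° of the holder floor in tilt and turn. By the arm's readings it spanned holder x -45.5 to +42.5 mm, inside the -46 to +46 mm limits. All three camera views show it flat and inside the holder.
- **Surroundings:** In the scene view the shaker, cups, jar, mug, cooker and look-alike holders stand where they did. I did not re-measure their positions.
- **Disagreements:** The model overlays in the scene and side views were off by about 1–2 pixels (2–4 mm). My first estimate of where the pile sat in the gripper was off by a few mm. I corrected both position and height from the floor and wall contacts.
- **Unintended contact:** During the regrasp the fingertips briefly touched the board with about 8 N.

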